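# Make up the foot-care tray in its fitted inserts

### The arm

A 6-joint arm with a two-finger parallel gripper is mounted at the origin on a cart in front of the work surface, level with it; the furniture and walls round the work are solid. World frame = base frame: x ahead of the robot, y to its left, z up, the work surface at z = 0. Lengths are in m, angles in rad, forces in N, time in s.
With the tool pointing down it reaches from about 0.35 to 0.975 m from the base axis. Payload 4.9 kg.
Tool frame: the origin (TCP) lies midway between the tips of the shut fingers; the grasp point (between the pads) lies manip.grip_depth behind it (manip.grip_depth is the distance from the TCP to the grasp point, in m); z points along the fingers, x is the direction in which the jaws open and shut, and the axes are right-handed (so a half turn about z gives the same grasp; the last joint's range is limited). The gripper opens to 85 mm and grips with 20 to 120 N. Pads are 22 mm wide; open, the fingers measure 114 mm over their backs; the gripper's body (76 mm by 85 mm) begins 54 mm behind the grasp point. The pads swing forward as they close: fully open they stand 13 mm farther back than shut.
Start: joints at [1.159, 0.053, 1.613, -0, 1.476, -0.119], TCP at [0.18, 0.598, 0.231] pointing down, gripper open.
Joint ranges: [-3.01, 3.01], [-1.01, 2.22], [0.06, 2.58], [-1.02, 4.17], [0.09, 2.62], [-3.14, 3.14]. Speed limits (rad/s): [2.57, 2.57, 3.14, 3.14, 3.14, 3.14].

### API

Orientations are given as a unit quaternion [w, x, y, z].
In Python, from plant import state, grab_frame, ticket, manip gives the robot as it stands.
- The arm moves only by the tool carry_out, never from a script. Its argument "moves" is a list that holds one entry, the list of rows, each a list of 7 numbers: the turn, a rotation vector about the tool's x, y, z each as a share of 5 degrees, from -1 to 1, then the shift along the tool's x, y, z each as a share of 0.04 m, from -1 to 1, then the gripper command: -1 is shut, 1 is fully open, values between are in proportion. A call has 1 to 8 rows; each row shifts and turns the commanded pose from where the row before left it, along the tool's axes as they then stand; what a row does not reach is not made up. A row lasts 1/12 s, in which the tool goes at most 41.7 mm and 7.16 degrees, less where a joint would pass 70% of its speed; a pose out of reach is approached as far as the arm can. A call with a number of a shift or a turn outside -1 to 1 is refused whole. A call with a gripper value outside its range is refused whole. The fingers move at their own pace and stop on an object; the grip force is fixed at half the most. Time passes only in rows, so rows that do not move let the fingers close. It gives the time, the measured TCP pose, the force and the opening at its end, in the units of the state.
- state(): the state, without advancing time (a new reading comes with each control period).
- grab_frame(name): name is "side" or "top"; returns a dict with "frame" (480x640x3 uint8, red, green, blue), "z_map" (480x640 float32, m along the optical axis (not along the pixel's ray), 0 where there is no reading), "K" (3x3 intrinsics, pixels), "world_from_camera" (4x4, takes a point from camera to world coordinates). Camera axes: x right, y down, z forward; pixel columns grow to the right and rows downward; lengths in m; the calibration is good to about 2 mm. A picture is of the moment at which its call begins.
- ticket.job_done(): hands the job in, once; it reports no verdict.
The state is a dict: "time": time; "joint_pos": joint angles; "joint_vel": joint speeds; "joint_efforts": joint torques, N m; "tool_pos": TCP position; "tool_rot": TCP orientation; "contact_force": force on the tool from outside, world axes, zero at the start; "ft_torque": the same for the moment, N m; "gripper_width": opening from 0.0 (shut) to 1.0 (fully open).
Only numpy, scipy, OpenCV 4.12 (cv2) and the standard library are available. Lean on these libraries where they do the work, as an engineer would, in place of code of your own. Each camera call takes 0.05 s, during which the arm holds its last target.

### The job

Make up the foot-care tray for the next treatment: of the pieces standing loose at the front of the worktop, put the blue bur block, the white cup, the nail clipper and the brown dropper bottle each into the silicone insert shaped for it in the tray, fully down on the floor of the insert, the cup and the bottle upright. The inserts may be in any order. Keep the dropper bottle upright all the way, and leave the pink nail polish where it stands.

Things in the scene. Friction and masses are not known exactly. Their poses are not given: they have to be found in the camera images.
- bur_block_mid (a point): Blue block with upright coloured rotary bits on top, loose on the worktop: 36 (x) x 92 (y) mm, 51 mm high with the bits; point: its centre, 25 mm above its underside, z up. Full width in the bottom 20 mm only, 26 x 86 mm above that (to 41 mm). Grasp the bottom 20 mm across x. Goes in the long wide cradle along that insert's y, either way round.
- cup_mid (a point): White ceramic cup, round, 42 mm across, 32 mm high, mouth up, loose on the worktop; point: its centre, 16 mm above its underside. Grasp the upper half in any direction. Goes in the wide low ring.
- clipper_mid (a point): Steel nail clipper lying flat and loose on the worktop: 17 (x) x 80 (y) mm, 12 mm thick; point: its centre, 6 mm above its underside, z up, long axis y; does not hinge. Grasp the middle across x, fingertips just above the worktop. Goes in the long narrow cradle along that insert's y, either way round.
- dropper_mid (a point): Brown glass bottle with black cap and bulb, standing loose on the worktop: glass 33 mm across and 70 mm high, cap 24 mm across, 102 mm high in all; point: on its axis, 51 mm above its underside, z up. Grasp the glass in any direction, fingertips 35 to 60 mm above its underside. Goes in the narrower tall ring.
- polish_mid (a point): Small nail polish bottle with pink glass and a tan cap, 31 mm across and 79 mm high, standing loose among the others; this point is on its axis, 40 mm above its underside. It stays where it is.
- steriliser_front (a point): Point on the worktop at the foot of the closed white door of the tall steriliser, which stands fixed behind the loose pieces. Its face is an upright wall through this point across x, from 0.25 m to its right (-y) to 0.10 m to its left, 0.46 m high. Do not run arm or gripper into it: carry things past it close to the robot.
- long_wide_insert: Silicone plate fixed in the tray, 92 (x) x 122 (y) x 4 mm; origin: centre of its underside, z up; the piece stands 4 mm above it. On it a long wide cradle, long axis y, dark 36 x 92 mm footprint; 44 x 100 mm at the floor, flaring to 56 x 112 mm; cheeks 11 mm high, with a 50 mm gap in the middle of both long sides for fingers closing along x.
- long_narrow_insert: Silicone plate fixed in the tray, 92 (x) x 122 (y) x 4 mm; origin: centre of its underside, z up; the piece stands 4 mm above it. On it a long narrow cradle, long axis y, dark 17 x 80 mm footprint; 25 x 88 mm at the floor, flaring to 35 x 98 mm; cheeks 8 mm high, with a 46 mm gap in the middle of both long sides for fingers closing along x.
- wide_ring_insert: Silicone plate fixed in the tray, 92 (x) x 122 (y) x 4 mm; origin: centre of its underside, z up; the piece stands 4 mm above it. At its centre a wide low round ring, dark 42 mm disc on its floor: 51 mm wide inside at the floor, flaring to 63 mm at the mouth, 71 mm over all, 10 mm high above the floor, no gaps: keep fingertips above it.
- tall_ring_insert: Silicone plate fixed in the tray, 92 (x) x 122 (y) x 4 mm; origin: centre of its underside, z up; the piece stands 4 mm above it. At its centre a narrower and tall round ring, dark 33 mm disc on its floor: 39 mm wide inside at the floor, flaring to 53 mm at the mouth, 63 mm over all, 26 mm high above the floor, no gaps: keep fingertips above it.
There are look-alikes about, which are no part of the job. What is shaped like the part that bears clipper_mid but orange or turquoise is not meant.

How it is judged:
At the end, for the whole second after the job is handed in: Bur block, cup, clipper and dropper each rest released in their own insert: centred within 10 mm, down on its floor within 4 mm, level or upright within 0.15 rad, the two long ones along its y within 0.17 rad either way round. The polish stands within 30 mm of its start (horizontal distance between bur_block_mid and long_wide_insert below 0.01 m and z of bur_block_mid in the frame of long_wide_insert between 0.025 and 0.033 m and angle between each of bur_block_mid, cup_mid, clipper_mid, dropper_mid's own z axis and vertical below 0.15 rad and angle between the y axis of bur_block_mid and the y axis of long_wide_insert, either way round below 0.17 rad and horizontal distance between cup_mid and wide_ring_insert below 0.01 m and z of cup_mid in the frame of wide_ring_insert between 0.016 and 0.024 m and horizontal distance between clipper_mid and long_narrow_insert below 0.01 m and z of clipper_mid in the frame of long_narrow_insert between 0.006 and 0.014 m and angle between the y axis of clipper_mid and the y axis of long_narrow_insert, either way round below 0.17 rad and horizontal distance between dropper_mid and tall_ring_insert below 0.01 m and z of dropper_mid in the frame of tall_ring_insert between 0.051 and 0.059 m and linear speed of each of bur_block, cup, clipper, dropper below 0.02 m/s and distance of polish_mid from where it was at the start of the episode below 0.03 m and angle between polish_mid's own z axis and vertical below 0.3 rad); the robot touches nothing.
It fails at once if the dropper bottle is tipped over (more than about 45 degrees) (angle between dropper_mid's own z axis and vertical above 0.8 rad).
It fails at once if the nail polish is moved by more than 30 mm or knocked over (distance of polish_mid from where it was at the start of the episode above 0.03 m or angle between polish_mid's own z axis and vertical above 0.8 rad).
It also fails if it takes over 120 s, if anything falls off the work surface, if the arm or the gripper's body presses on something with over 40 N, if the wrist force passes 120 N, or if a joint passes its speed limit or range.

## Working session

There is one attempt and no reset: what is moved stays moved. The work goes in short steps, Python scripts to look and compute and a tool call to move; the robot and the scene stay as the last step left them, time stands still between calls to the robot, and variables do not carry over. Pictures are saved under pics/ and viewed, and the job is handed in when it is done.

Besides the shell and the picture viewer there is one more tool, called after "Request:" in YAML: its name, and indented under it one key for each argument. carry_out: Moves the arm, as the interface text tells. Shift numbers are shares of 0.04 m and turn numbers shares of 5 degrees, none past 1 either way. Its arguments: {"type":"object","properties":{"moves":{"type":"array"}},"required":["moves"]}

```bash
ls; mkdir -p pics; python3 - <<'E'
from plant import state, grab_frame, ticket, manip
import cv2,numpy as np
print(state()); print(manip.grip_depth, [a for a in dir(manip) if a[0]!='_'])
for n in("side","top"):
    f=grab_frame(n); cv2.imwrite(f"pics/{n}0.png",f["frame"][:,:,::-1]); np.savez(f"pics/{n}0.npz",**f)
    print(n,f["K"],f["world_from_camera"])
E
```

```text
pics
{'time': 0.0, 'joint_pos': array([ 1.15901627e+00,  5.33729638e-02,  1.61429505e+00, -2.21956174e-05,
        1.47598066e+00, -1.18973004e-01]), 'joint_vel': array([-0.00138393,  0.00057847, -0.00092264,  0.00116327,  0.00088759,
        0.00028744]), 'joint_efforts': array([ 3.28719514e-03, -3.93671072e+01, -3.70189655e+01,  1.37516322e-04,
        6.72414477e-03, -1.68649755e-06]), 'tool_pos': array([0.18014047, 0.59783029, 0.2300524 ]), 'tool_rot': array([ 5.20404064e-04,  8.02694692e-01,  5.96389281e-01, -8.86627333e-04]), 'contact_force': array([ 0.23899969, -0.22968368, -0.10670936]), 'ft_torque': array([ 0.01219366,  0.00918586, -0.00085979]), 'gripper_width': 1.0034772402326677}
0.0187 ['IKError', 'grip_depth']
side [[554.83164027   0.         321.35645937]
 [  0.         554.83164027 241.85817675]
 [  0.           0.           1.        ]] [[ 0.99874331  0.03700035 -0.03380499  0.59610983]
 [ 0.04949706 -0.62236534  0.7811603  -0.93791057]
 [ 0.00786415 -0.78185187 -0.62341463  0.80234478]
 [ 0.          0.          0.          1.        ]]
top [[545.32793338   0.         323.50515434]
 [  0.         545.32793338 247.87858504]
 [  0.           0.           1.        ]] [[ 1.62277370e-03 -9.99386931e-01  3.49732602e-02  5.03918053e-01]
 [-9.99941990e-01 -1.24928699e-03  1.06984154e-02 -3.40273867e-02]
 [-1.06481649e-02 -3.49885925e-02 -9.99330984e-01  1.25032699e+00]
 [ 0.00000000e+00  0.00000000e+00  0.00000000e+00  1.00000000e+00]]
```

View pics/side0.png

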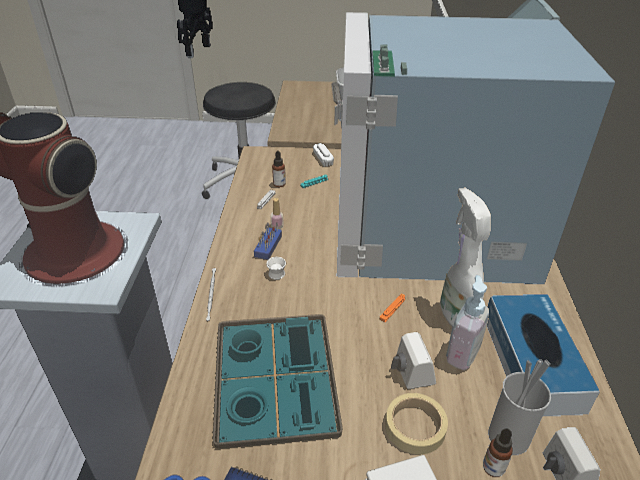

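View pics/top0.png

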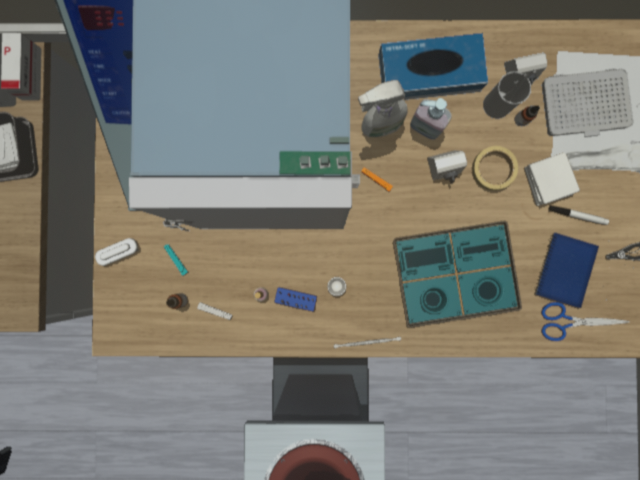

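```bash
python3 - <<'E'
import cv2,numpy as np
t=cv2.imread("pics/top0.png"); s=cv2.imread("pics/side0.png")
a=cv2.resize(t[200:340,90:360],None,fx=2.9,fy=2.9,interpolation=cv2.INTER_CUBIC)
cv2.imwrite("pics/t_a.png",a)
cv2.imwrite("pics/t_b.png",cv2.resize(t[210:340,380:540],None,fx=4,fy=4,interpolation=cv2.INTER_CUBIC))
cv2.imwrite("pics/s_a.png",cv2.resize(s[140:290,200:350],None,fx=4,fy=4,interpolation=cv2.INTER_CUBIC))
E
```

```text
(no output)
```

View pics/t_a.png

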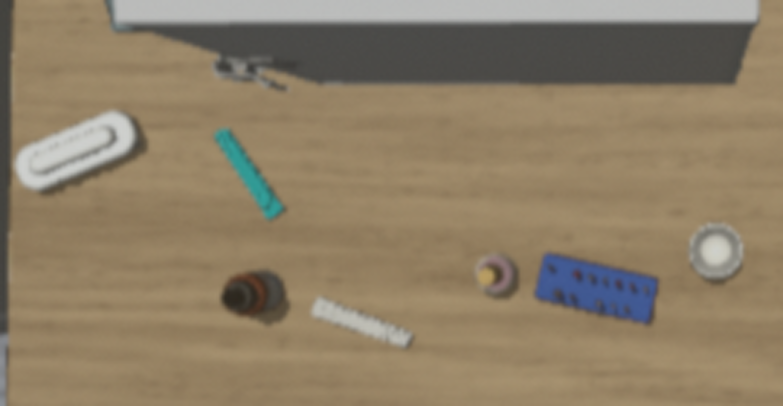

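View pics/t_b.png

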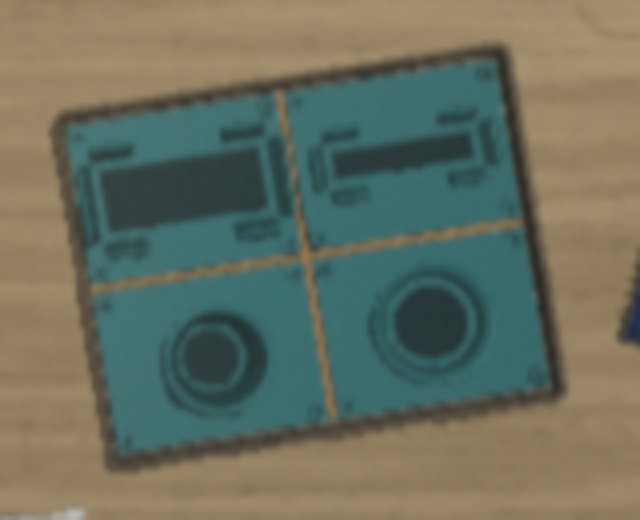

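View pics/s_a.png

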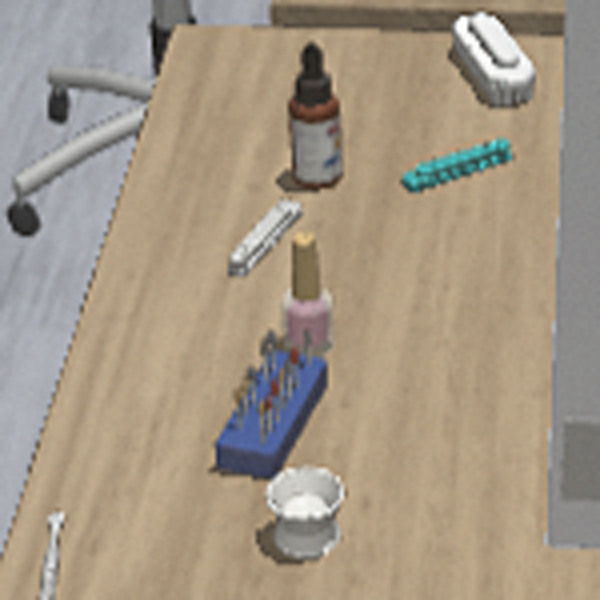

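```bash
cat > h.py <<'E'
import numpy as np,cv2
def load(n,k=0):
    return dict(np.load(f"pics/{n}{k}.npz"))
def take(n,k):
    from plant import grab_frame
    f=grab_frame(n); cv2.imwrite(f"pics/{n}{k}.png",f["frame"][:,:,::-1]); np.savez(f"pics/{n}{k}.npz",**f); return f
def cloud(f):
    K=f["K"];z=f["z_map"];v,u=np.mgrid[:480,:640]
    P=np.stack([(u-K[0,2])/K[0,0]*z,(v-K[1,2])/K[1,1]*z,z],-1)
    T=f["world_from_camera"]; W=P@T[:3,:3].T+T[:3,3]; W[z==0]=np.nan
    return W
def ray(f,uv,h):
    K=f["K"];T=f["world_from_camera"];uv=np.atleast_2d(uv).astype(float)
    d=np.stack([(uv[:,0]-K[0,2])/K[0,0],(uv[:,1]-K[1,2])/K[1,1],np.ones(len(uv))],-1)@T[:3,:3].T
    return T[:3,3]+d*((h-T[2,3])/d[:,2])[:,None]
def tri(fa,ua,fb,ub):
    A=np.zeros((3,3));b=np.zeros(3)
    for f,u in((fa,ua),(fb,ub)):
        o=f["world_from_camera"][:3,3]; d=ray(f,u,0)[0]-o; d/=np.linalg.norm(d); M=np.eye(3)-np.outer(d,d);A+=M;b+=M@o
    return np.linalg.solve(A,b)
E
python3 - <<'E'
from h import *
t,s=load("top"),load("side")
ct,cs=cloud(t),cloud(s)
# table height check
print("table z top",np.nanmedian(ct[320:335,230:300,2]), "side",np.nanmedian(cs[290:310,230:300,2]))
rois={"dropper":(160,285,195,318),"clipper":(196,300,236,324),"polish":(250,284,272,306),"bur":(273,284,319,315),"cup":(324,274,350,300)}
for n,(a,b,c,d) in rois.items():
    P=ct[b:d,a:c].reshape(-1,3); P=P[P[:,2]>0.006]
    m=P[:,2]>np.nanmax(P[:,2])-0.012
    print(n,len(P),"top z",np.nanpercentile(P[:,2],[50,90,99]).round(4),"mean",P.mean(0).round(4),"min",P.min(0).round(4),"max",P.max(0).round(4),"toppts",P[m].mean(0).round(4))
    box=(cs[...,0]>P[:,0].min()-.02)&(cs[...,0]<P[:,0].max()+.02)&(cs[...,1]>P[:,1].min()-.02)&(cs[...,1]<P[:,1].max()+.02)&(cs[...,2]>.006)
    Q=cs[box]; print("   side",len(Q),Q.mean(0).round(4),Q.min(0).round(4),Q.max(0).round(4))
# tray
P=ct[222:328,392:522].reshape(-1,3); print("tray z",np.nanpercentile(P[:,2],[5,25,50,75,95,99]).round(4))
E
```

```text
table z top 0.00038471746483281777 side 0.0011401664034279557
dropper 275 top z [0.0596 0.094  0.1014] mean [0.4303 0.2989 0.059 ] min [0.3917 0.279  0.0062] max [0.446  0.3427 0.1051] toppts [0.4292 0.3051 0.0978]
   side 369 [0.4292 0.2957 0.0484] [0.3726 0.2602 0.0061] [0.4517 0.3607 0.103 ]
clipper 195 top z [0.0111 0.0152 0.0175] mean [0.4045 0.2281 0.0112] min [0.3759 0.1873 0.006 ] max [0.4283 0.2666 0.0179] toppts [0.4045 0.2281 0.0112]
   side 126 [0.4047 0.2281 0.013 ] [0.3563 0.187  0.0061] [0.4472 0.2863 0.0574]
polish 170 top z [0.0372 0.078  0.0822] mean [0.4452 0.1182 0.0446] min [0.4196 0.1054 0.0078] max [0.459  0.1358 0.0841] toppts [0.4446 0.1201 0.0785]
   side 279 [0.4443 0.113  0.04  ] [0.4246 0.0856 0.0061] [0.4705 0.1268 0.0816]
bur 663 top z [0.0201 0.0238 0.0474] mean [0.4331 0.0423 0.0214] min [ 0.407  -0.0042  0.0061] max [0.4651 0.0906 0.0506] toppts [0.4329 0.0441 0.0452]
   side 669 [0.4345 0.0432 0.0238] [ 0.4054 -0.0075  0.0062] [0.4583 0.1106 0.0671]
cup 271 top z [0.0238 0.0325 0.0353] mean [ 0.4621 -0.0499  0.0241] min [ 0.4356 -0.0743  0.0062] max [ 0.4817 -0.0243  0.0365] toppts [ 0.4624 -0.0503  0.03  ]
   side 334 [ 0.4603 -0.0481  0.0222] [ 0.4246 -0.0724  0.0063] [ 0.4814 -0.0043  0.0354]
tray z [-0.002   0.0033  0.0073  0.0103  0.0177  0.0318]
```

```bash
python3 - <<'E'
from h import *
t,s=load("top"),load("side")
for n,f,(a,b,c,d) in(("t",t,(380,210,540,340)),("s",s,(205,305,350,455))):
    im=f["frame"][b:d,a:c][:,:,::-1].copy(); hsv=cv2.cvtColor(im,cv2.COLOR_BGR2HSV)
    m=((hsv[...,0]>75)&(hsv[...,0]<105)&(hsv[...,1]>60)).astype(np.uint8)*255
    g=cv2.cvtColor(im,cv2.COLOR_BGR2GRAY)
    dark=((hsv[...,2]<75)).astype(np.uint8)*255
    cn,_=cv2.findContours(dark,cv2.RETR_CCOMP,cv2.CHAIN_APPROX_NONE)
    vis=cv2.resize(im,None,fx=4,fy=4)
    print(n)
    for k in cn:
        A=cv2.contourArea(k)
        if A<60: continue
        r=cv2.minAreaRect(k); M=cv2.moments(k); c0=(M["m10"]/A+a,M["m01"]/A+b)
        print(round(A),"cen",np.round(c0,1),"rect",[np.round(r[0],1)+[a,b],np.round(r[1],1),round(r[2],1)])
        cv2.drawContours(vis,[(k*4+2)],-1,(0,0,255),1)
    cv2.imwrite(f"pics/dark_{n}.png",vis)
E
```

```text
t
122 cen [432.2 299. ] rect [array([432., 299.]), array([12., 12.]), 90.0]
112 cen [439.3 299.7] rect [array([435.9, 299.3]), array([20.1, 22.5]), 8.1]
221 cen [487.3 290.2] rect [array([487.5, 290. ]), array([16., 17.]), 90.0]
512 cen [425.7 257.1] rect [array([425.6, 257.3]), array([14.8, 39. ]), 80.8]
167 cen [480.7 248.4] rect [array([480.4, 248.6]), array([ 6.4, 33.9]), 80.1]
136 cen [511.6 264.9] rect [array([510.6, 264.9]), array([87.8,  8.3]), 77.4]
s
376 cen [275.2 441.2] rect [array([277.2, 441.2]), array([  5.4, 126.6]), 85.0]
372 cen [247.4 407.1] rect [array([247.3, 407.1]), array([20.1, 24.6]), 63.4]
316 cen [304.9 402.8] rect [array([304.7, 402.6]), array([39.8,  9.5]), 84.3]
221 cen [243.1 355.4] rect [array([244.7, 353.8]), array([14.6, 33.2]), 88.2]
90 cen [246.8 346.7] rect [array([246.5, 346.5]), array([ 7., 17.]), 90.0]
657 cen [299.1 345.7] rect [array([299.1, 345.5]), array([37.9, 19.3]), 83.9]
136 cen [331.1 378.5] rect [array([330. , 373.3]), array([114.7,   3.8]), 80.7]
```

View pics/dark_t.png

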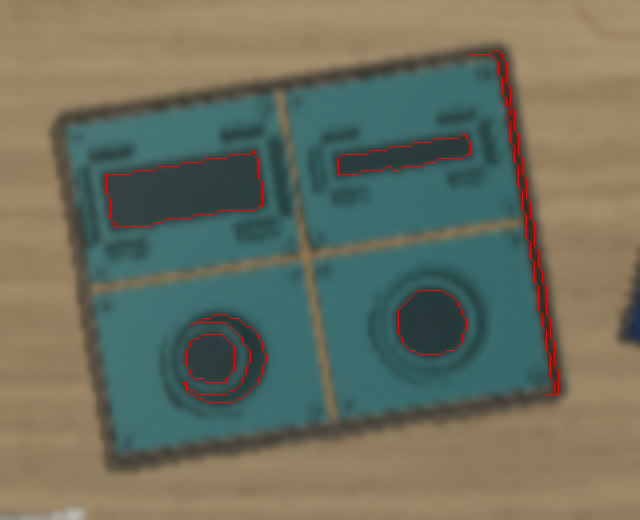

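View pics/dark_s.png

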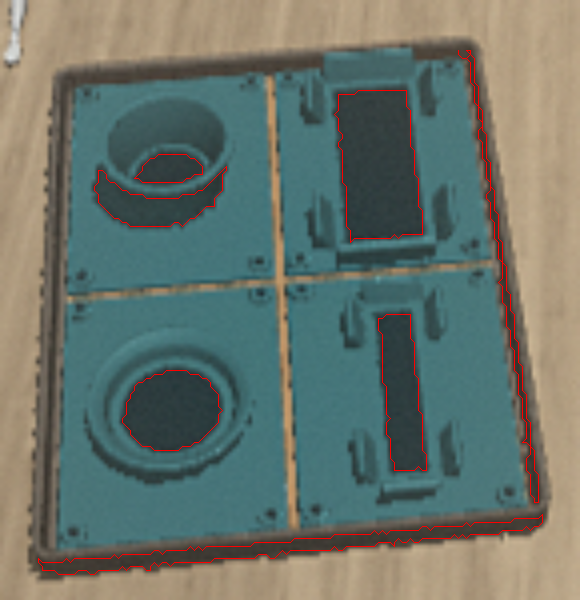

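```bash
python3 - <<'E'
from h import *
t,s=load("top"),load("side")
for n,a,b in(("wide",(425.7,257.1),(299.1,345.7)),("narrow",(480.7,248.4),(304.9,402.8)),("wring",(487.4,290.2),(247.3,407.1)),("tring",(432.1,299),None)):
    if b: print(n,"tri",tri(t,a,s,b).round(4))
    for h in(.006,.009): print("   h",h,"top",ray(t,a,h)[0].round(4),"" if b is None else ("side",ray(s,b,h)[0].round(4)))
def rectang(f,box,h,lo):
    a,b,c,d=box; im=np.ascontiguousarray(f["frame"][b:d,a:c][:,:,::-1]); hsv=cv2.cvtColor(im,cv2.COLOR_BGR2HSV)
    return hsv
def fp(f,box,h):
    a,b,c,d=box; hsv=cv2.cvtColor(np.ascontiguousarray(f["frame"][b:d,a:c]),cv2.COLOR_RGB2HSV)
    m=(hsv[...,2]<75).astype(np.uint8); cn,_=cv2.findContours(m,cv2.RETR_EXTERNAL,cv2.CHAIN_APPROX_NONE)
    k=max(cn,key=cv2.contourArea).reshape(-1,2)+[a,b]; W=ray(f,k,h)[:,:2]
    r=cv2.minAreaRect((W*1000).astype(np.float32)); print(np.round(r[0],1),np.round(r[1],1),round(r[2],2))
for h in (.007,):
    fp(t,(404,244,448,272),h); fp(s,(285,324,314,368),h)
    fp(t,(462,241,500,257),h); fp(s,(294,380,316,425),h)
# objects
def obj(f,box,cond,h,n):
    a,b,c,d=box; rgb=np.ascontiguousarray(f["frame"][b:d,a:c]); hsv=cv2.cvtColor(rgb,cv2.COLOR_RGB2HSV).astype(int)
    m=cond(hsv).astype(np.uint8); cn,_=cv2.findContours(m,cv2.RETR_EXTERNAL,cv2.CHAIN_APPROX_NONE)
    k=max(cn,key=cv2.contourArea).reshape(-1,2)+[a,b]; W=ray(f,k,h)[:,:2]
    r=cv2.minAreaRect((W*1000).astype(np.float32)); c=cv2.minEnclosingCircle((W*1000).astype(np.float32))
    print(n,"rect",np.round(r[0],1),np.round(r[1],1),round(r[2],2),"circ",np.round(c[0],1),round(c[1],1),"px",cv2.minAreaRect(k.astype(np.float32))[0])
blue=lambda h:(h[...,0]>105)&(h[...,0]<125)&(h[...,1]>110)
obj(t,(270,280,322,318),blue,.020,"bur top"); 
grey=lambda h:(h[...,1]<50)&(h[...,2]>110)
obj(t,(194,298,238,326),grey,.010,"clip top"); obj(s,(250,185,280,213),grey,.010,"clip side")
obj(t,(322,272,352,302),grey,.032,"cup top")
# circle fits on clouds
from scipy.optimize import least_squares
ct,cs=cloud(t),cloud(s)
for n,c0,R,z0,z1 in(("dropper",(.429,.3),.0165,.012,.062),("polish",(.4445,.118),.0155,.006,.04),):
    for nm,cl in(("side",cs),("both",np.concatenate([cs,ct]))):
        P=cl.reshape(-1,3); P=P[(np.hypot(P[:,0]-c0[0],P[:,1]-c0[1])<.026)&(P[:,2]>z0)&(P[:,2]<z1)]
        r=least_squares(lambda q:np.hypot(P[:,0]-q[0],P[:,1]-q[1])-R,c0,loss="soft_l1",f_scale=.002)
        print(n,nm,len(P),r.x.round(4))
E
```

```text
wide tri [ 0.5268 -0.2533  0.0068]
   h 0.006 top [ 0.5267 -0.2535  0.006 ] ('side', array([ 0.5269, -0.2526,  0.006 ]))
   h 0.009 top [ 0.5267 -0.253   0.009 ] ('side', array([ 0.5271, -0.2552,  0.009 ]))
narrow tri [ 0.5468 -0.3781  0.0077]
   h 0.006 top [ 0.5467 -0.3785  0.006 ] ('side', array([ 0.5468, -0.3769,  0.006 ]))
   h 0.009 top [ 0.5466 -0.3777  0.009 ] ('side', array([ 0.547, -0.379,  0.009]))
wring tri [ 0.4517 -0.3922  0.0084]
   h 0.006 top [ 0.4518 -0.3929  0.006 ] ('side', array([ 0.4511, -0.3906,  0.006 ]))
   h 0.009 top [ 0.4519 -0.392   0.009 ] ('side', array([ 0.4517, -0.3927,  0.009 ]))
   h 0.006 top [ 0.4316 -0.2675  0.006 ] 
   h 0.009 top [ 0.4318 -0.267   0.009 ] 
[ 526.3 -253.2] [33.7 88.6] 9.25
[ 526.2 -251.5] [36.2 91.3] 9.19
[ 546.3 -377.6] [14.5 77. ] 9.95
[ 546.4 -375.9] [15.7 78.9] 8.65
bur top rect [431.9  42.5] [87.7 32. ] 77.19 circ [432.9  42.1] 44.8 px (295.2893371582031, 298.91290283203125)
clip top rect [404.2 226.9] [80.8 15.8] 70.85 circ [403.4 227.2] 40.5 px (214.41696166992188, 310.73541259765625)
clip side rect [403.2 222.6] [87.3 21.5] 70.18 circ [406.1 221.5] 43.7 px (265.75665283203125, 198.34957885742188)
cup top rect [461.6 -50.1] [40.1 37.9] 0.08 circ [461.1 -50.1] 21.2 px (336.5, 286.0)
dropper side 218 [0.4278 0.3063]
dropper both 358 [0.4284 0.3064]
polish side 159 [0.4429 0.1222]
polish both 267 [0.4431 0.1221]
```

```bash
cat > plan.py <<'E'
# usage: plan.py x y z psi_deg N : rows in tool axes/units toward target from the measured pose
import sys,numpy as np
from scipy.spatial.transform import Rotation as R
from plant import state
s=state(); p=np.array(s["tool_pos"]); q=s["tool_rot"]; r=R.from_quat([q[1],q[2],q[3],q[0]])
x,y,z,psi,N=map(float,sys.argv[1:6]); N=int(N)
rt=R.from_matrix(np.array([[np.cos(np.radians(psi)),np.sin(np.radians(psi)),0],[np.sin(np.radians(psi)),-np.cos(np.radians(psi)),0],[0,0,-1]]))
M=r.as_matrix(); print("t %.2f"%s["time"],"now",p.round(4),"psi %.2f"%np.degrees(np.arctan2(M[1,0],M[0,0])),"tilt %.2f"%np.degrees(np.arccos(-M[2,2])),"w %.3f"%s["gripper_width"],"F",s["contact_force"].round(1))
dv=(r.inv()*rt).as_rotvec()/N; dp=(np.array([x,y,z])-p)/N
for k in range(N):
    # shift along the axes before the turn of that row; mean of both to be neutral
    c=r.inv().apply(dp); r=r*R.from_rotvec(dv)
    print((dv/np.radians(5)).round(2).tolist(),(c/.04).round(2).tolist())
E
python3 plan.py .404 .2275 .16 -19.15 20
```

```text
t 0.10 now [0.1802 0.5979 0.2302] psi 73.22 tilt 0.11 w 1.001 F [ 0.8 -0.6  0.2]
[0.0, 0.0, 0.92] [-0.36, 0.4, 0.09]
[0.0, 0.0, 0.92] [-0.33, 0.43, 0.09]
[0.0, 0.0, 0.92] [-0.29, 0.45, 0.09]
[0.0, 0.0, 0.92] [-0.26, 0.48, 0.09]
[0.0, 0.0, 0.92] [-0.22, 0.5, 0.09]
[0.0, 0.0, 0.92] [-0.18, 0.51, 0.09]
[0.0, 0.0, 0.92] [-0.13, 0.52, 0.09]
[0.0, 0.0, 0.92] [-0.09, 0.53, 0.09]
[0.0, 0.0, 0.92] [-0.05, 0.54, 0.09]
[0.0, 0.0, 0.92] [-0.0, 0.54, 0.09]
[0.0, 0.0, 0.92] [0.04, 0.54, 0.09]
[0.0, 0.0, 0.92] [0.08, 0.53, 0.09]
[0.0, 0.0, 0.92] [0.12, 0.53, 0.09]
[0.0, 0.0, 0.92] [0.17, 0.51, 0.09]
[0.0, 0.0, 0.92] [0.21, 0.5, 0.09]
[0.0, 0.0, 0.92] [0.25, 0.48, 0.09]
[0.0, 0.0, 0.92] [0.29, 0.46, 0.09]
[0.0, 0.0, 0.92] [0.32, 0.44, 0.09]
[0.0, 0.0, 0.92] [0.36, 0.41, 0.09]
[0.0, 0.0, 0.92] [0.39, 0.38, 0.09]
```

Request:
carry_out:
  moves:
    - [[0,0,0.92,-0.36,0.4,0.05,1],[0,0,0.92,-0.33,0.43,0.05,1],[0,0,0.92,-0.29,0.45,0.05,1],[0,0,0.92,-0.26,0.48,0.05,1],[0,0,0.92,-0.22,0.5,0.05,1],[0,0,0.92,-0.18,0.51,0.05,1],[0,0,0.92,-0.13,0.52,0.05,1],[0,0,0.92,-0.09,0.53,0.05,1]]

```text
time: 0.77
tool_pos: [0.2701, 0.4493, 0.2146]
tool_rot: [0.0, 0.951, 0.311, -0.0]
contact_force: [0.4, 0.0, 0.1]
gripper_width: 0.999
```

Request:
carry_out:
  moves:
    - [[0,0,0.92,-0.05,0.54,0.05,0.3],[0,0,0.92,0,0.54,0.05,0.3],[0,0,0.92,0.04,0.54,0.05,0.3],[0,0,0.92,0.08,0.53,0.05,0.3],[0,0,0.92,0.12,0.53,0.05,0.3],[0,0,0.92,0.17,0.51,0.05,0.3],[0,0,0.92,0.21,0.5,0.1,0.3],[0,0,0.92,0.25,0.48,0.1,0.3]]

```text
time: 1.43
tool_pos: [0.3603, 0.3018, 0.1948]
tool_rot: [0.0, 1.0, -0.005, -0.0]
contact_force: [1.6, -0.1, 0.1]
gripper_width: 0.651
```

Request:
carry_out:
  moves:
    - [[0,0,0.92,0.29,0.46,0.1,0.3],[0,0,0.92,0.32,0.44,0.1,0.3],[0,0,0.92,0.36,0.41,0.1,0.3],[0,0,0.92,0.39,0.38,0.1,0.3],[0,0,0,0,0,0,0.3],[0,0,0,0,0,0,0.3]]

```text
time: 1.93
tool_pos: [0.4056, 0.228, 0.1786]
tool_rot: [0.0, 0.987, -0.164, -0.001]
contact_force: [-0.2, -0.8, -0.5]
gripper_width: 0.65
```

```bash
python3 plan.py .404 .2275 .05 -19.15 4
```

```text
t 1.93 now [0.4056 0.228  0.1786] psi -18.85 tilt 0.08 w 0.650 F [-0.2 -0.8 -0.5]
[0.0, 0.0, 0.02] [-0.01, 0.01, 0.8]
[0.0, 0.0, 0.02] [-0.01, 0.01, 0.8]
[0.0, 0.0, 0.02] [-0.01, 0.01, 0.8]
[0.0, 0.0, 0.02] [-0.01, 0.01, 0.8]
```

Request:
carry_out:
  moves:
    - [[0,0,0.06,-0.04,0.01,0.8,0.3],[0,0,0,0,0,0.8,0.3],[0,0,0,0,0,0.8,0.3],[0,0,0,0,0,0.8,0.3],[0,0,0,0,0,0.4,0.3],[0,0,0,0,0,0.4,0.3],[0,0,0,0,0,0.3,0.3],[0,0,0,0,0,0.1,0.3]]

```text
time: 2.6
tool_pos: [0.4019, 0.229, 0.0011]
tool_rot: [0.001, 0.986, -0.165, -0.002]
contact_force: [-0.2, 0.3, -0.3]
gripper_width: 0.651
```

Request:
carry_out:
  moves:
    - [[0,0,0,0,0,0,-1],[0,0,0,0,0,0,-1],[0,0,0,0,0,0,-1],[0,0,0,0,0,0,-1],[0,0,0,0,0,0,-1],[0,0,0,0,0,0,-1]]

```text
time: 3.1
tool_pos: [0.4051, 0.2294, 0.0048]
tool_rot: [-0.001, 0.986, -0.166, 0.001]
contact_force: [-1.5, 0.3, 5.8]
gripper_width: 0.132
```

Request:
carry_out:
  moves:
    - [[0,0,0,0,0,0,-1],[0,0,0,0,0,0,-1]]

```text
time: 3.27
tool_pos: [0.4051, 0.2294, 0.0047]
tool_rot: [-0.001, 0.986, -0.166, 0.001]
contact_force: [-1.5, 0.4, 6.9]
gripper_width: 0.129
```

```bash
python3 - <<'E'
from h import *
f=take("side",1); b=f["frame"][:,:,::-1]
cv2.imwrite("pics/s1z.png",cv2.resize(b[130:260,210:340],None,fx=4.5,fy=4.5,interpolation=cv2.INTER_CUBIC))
from plant import state; s=state(); print(s["tool_pos"],s["gripper_width"],s["contact_force"])
E
```

```text
[0.40506785 0.22938909 0.00475704] 0.13295914421077643 [-2.09366812 -0.08065404  6.19398199]
```

View pics/s1z.png

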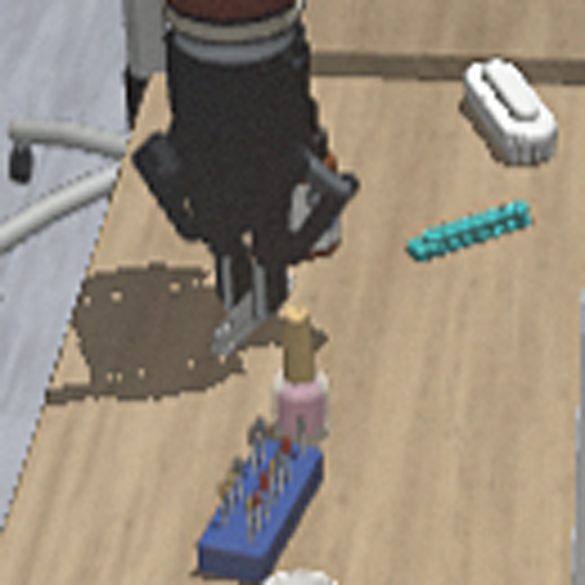

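Request:
carry_out:
  moves:
    - [[0,0,0,0,0,-0.2,-1],[0,0,0,0,0,-0.3,-1],[0,0,0,0,0,-0.6,-1],[0,0,0,0,0,-0.8,-1],[0,0,0,0,0,-0.8,-1],[0,0,0,0,0,-0.8,-1],[0,0,0,0,0,-0.8,-1],[0,0,0,0,0,-0.3,-1]]

```text
time: 3.98
tool_pos: [0.4062, 0.2295, 0.1932]
tool_rot: [-0.002, 0.986, -0.166, 0.004]
contact_force: [0.3, 0.8, -0.5]
gripper_width: 0.129
```

```bash
python3 plan.py .42 -.15 .185 0 12;  python3 - <<'E'
from h import *
f=take("side",2); b=f["frame"][:,:,::-1]
cv2.imwrite("pics/s2z.png",cv2.resize(b[50:250,180:380],None,fx=3,fy=3,interpolation=cv2.INTER_CUBIC))
E
```

```text
t 3.98 now [0.4062 0.2295 0.1932] psi -19.08 tilt 0.50 w 0.129 F [ 0.3  0.8 -0.5]
[-0.0, -0.01, -0.32] [0.29, 0.74, 0.02]
[-0.0, -0.01, -0.32] [0.26, 0.75, 0.02]
[-0.0, -0.01, -0.32] [0.24, 0.75, 0.02]
[-0.0, -0.01, -0.32] [0.22, 0.76, 0.02]
[-0.0, -0.01, -0.32] [0.2, 0.76, 0.02]
[-0.0, -0.01, -0.32] [0.18, 0.77, 0.02]
[-0.0, -0.01, -0.32] [0.16, 0.77, 0.02]
[-0.0, -0.01, -0.32] [0.14, 0.78, 0.02]
[-0.0, -0.01, -0.32] [0.12, 0.78, 0.02]
[-0.0, -0.01, -0.32] [0.09, 0.79, 0.02]
[-0.0, -0.01, -0.32] [0.07, 0.79, 0.02]
[-0.0, -0.01, -0.32] [0.05, 0.79, 0.02]
```

View pics/s2z.png

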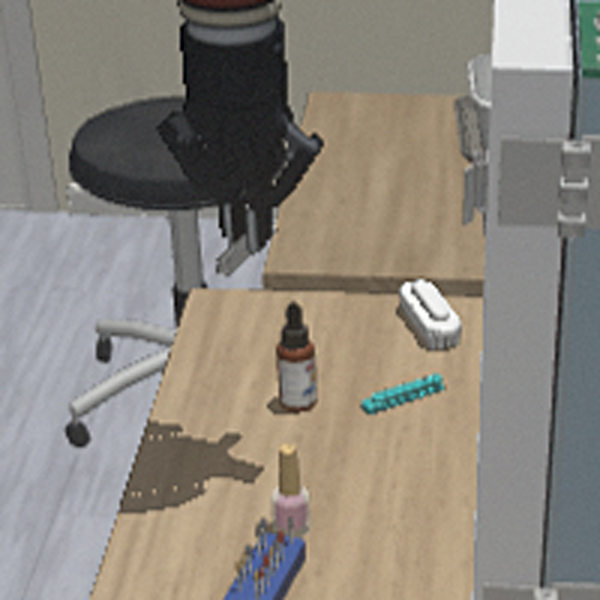

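Request:
carry_out:
  moves:
    - [[0,0,-0.33,0.29,0.74,0,-1],[0,0,-0.33,0.26,0.75,0,-1],[0,0,-0.33,0.24,0.75,0,-1],[0,0,-0.33,0.22,0.76,0,-1],[0,0,-0.33,0.2,0.76,0,-1],[0,0,-0.33,0.18,0.77,0,-1],[0,0,-0.33,0.16,0.77,0,-1],[0,0,-0.33,0.14,0.78,0,-1]]

```text
time: 4.7
tool_pos: [0.4127, -0.0252, 0.1853]
tool_rot: [-0.0, 0.999, -0.051, -0.001]
contact_force: [0.2, -0.5, -0.9]
gripper_width: 0.132
```

Request:
carry_out:
  moves:
    - [[0,0,-0.33,0.12,0.78,0,-1],[0,0,-0.33,0.09,0.79,0,-1],[0,0,-0.33,0.07,0.79,0,-1],[0,0,-0.33,0.05,0.79,0,-1]]

```text
time: 5.03
tool_pos: [0.4184, -0.1518, 0.1852]
tool_rot: [-0.001, 1.0, 0.007, -0.001]
contact_force: [0.6, 0.2, 0.4]
gripper_width: 0.128
```

```bash
python3 plan.py .5467 -.378 .13 9.1 8
```

```text
t 5.03 now [ 0.4184 -0.1518  0.1852] psi 0.78 tilt 0.15 w 0.128 F [0.6 0.2 0.4]
[-0.0, 0.0, -0.21] [0.39, 0.71, 0.17]
[-0.0, 0.0, -0.21] [0.38, 0.72, 0.17]
[-0.0, 0.0, -0.21] [0.37, 0.73, 0.17]
[-0.0, 0.0, -0.21] [0.35, 0.73, 0.17]
[-0.0, 0.0, -0.21] [0.34, 0.74, 0.17]
[-0.0, 0.0, -0.21] [0.33, 0.75, 0.17]
[-0.0, 0.0, -0.21] [0.31, 0.75, 0.17]
[-0.0, 0.0, -0.21] [0.3, 0.76, 0.17]
```

Request:
carry_out:
  moves:
    - [[0,0,-0.21,0.39,0.71,0.17,-1],[0,0,-0.21,0.38,0.72,0.17,-1],[0,0,-0.21,0.37,0.73,0.17,-1],[0,0,-0.21,0.35,0.73,0.17,-1],[0,0,-0.21,0.34,0.74,0.17,-1],[0,0,-0.21,0.33,0.75,0.17,-1],[0,0,-0.21,0.31,0.75,0.17,-1],[0,0,-0.21,0.3,0.76,0.17,-1]]

```text
time: 5.7
tool_pos: [0.5477, -0.3778, 0.1296]
tool_rot: [-0.001, 0.997, 0.08, -0.001]
contact_force: [0.2, 1.1, 0.0]
gripper_width: 0.132
```

```bash
python3 plan.py .5467 -.378 .05 9.1 4;  python3 - <<'E'
from h import *
for n in("side","top"):
    f=take(n,3); b=f["frame"][:,:,::-1]
    cr=b[200:450,200:400] if n=="side" else b[190:340,380:560]
    cv2.imwrite(f"pics/{n}3z.png",cv2.resize(cr,None,fx=2.4 if n=="side" else 4,fy=2.4 if n=="side" else 4,interpolation=cv2.INTER_CUBIC))
E
```

```text
t 5.70 now [ 0.5477 -0.3778  0.1296] psi 9.16 tilt 0.22 w 0.132 F [0.2 1.1 0. ]
[-0.01, 0.01, 0.0] [-0.01, 0.0, 0.5]
[-0.01, 0.01, 0.0] [-0.01, 0.0, 0.5]
[-0.01, 0.01, 0.0] [-0.01, 0.0, 0.5]
[-0.01, 0.01, 0.0] [-0.01, 0.0, 0.5]
```

View pics/side3z.png

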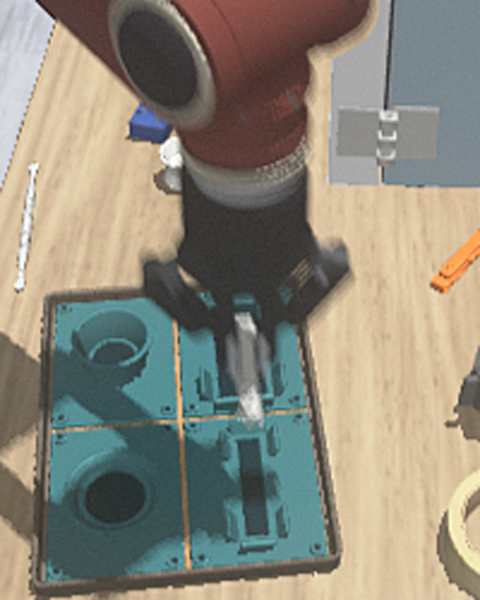

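View pics/top3z.png

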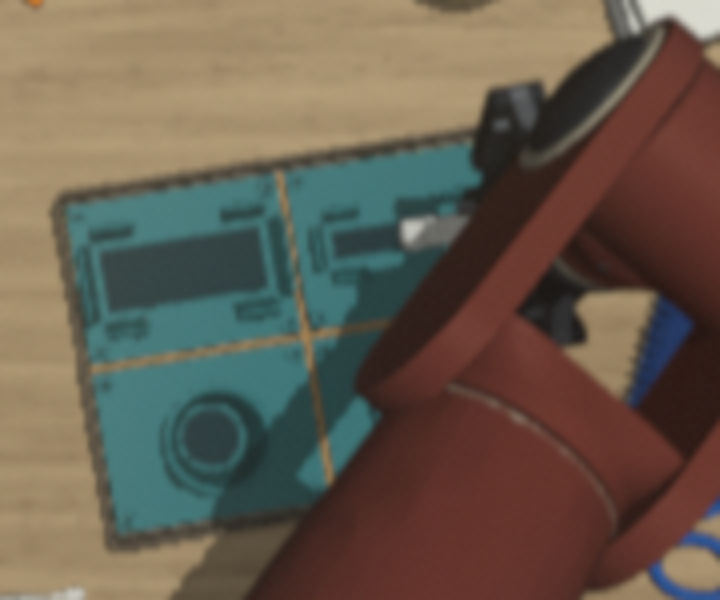

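Request:
carry_out:
  moves:
    - [[0,0,0,-0.03,0,0.7,-1],[0,0,0,0,0,0.7,-1],[0,0,0,0,0,0.6,-1],[0,0,0,0,0,0.4,-1],[0,0,0,0,0,0.2,-1],[0,0,0,0,0,0.1,-1],[0,0,0,0,0,0.1,-1],[0,0,0,0,0,0.1,-1]]

```text
time: 6.47
tool_pos: [0.5477, -0.3777, 0.0179]
tool_rot: [0.001, 0.997, 0.08, 0.001]
contact_force: [-0.7, 0.0, -0.5]
gripper_width: 0.13
```

```bash
python3 plan.py .5467 -.378 .0125 9.1 1;  python3 - <<'E'
from h import *
for n in("side",):
    f=take(n,4); b=f["frame"][:,:,::-1]
    cr=b[290:450,200:360]
    cv2.imwrite(f"pics/{n}4z.png",cv2.resize(cr,None,fx=3.7,fy=3.7,interpolation=cv2.INTER_CUBIC))
E
```

```text
t 6.47 now [ 0.5477 -0.3777  0.0179] psi 9.13 tilt 0.12 w 0.130 F [-0.7  0.  -0.5]
[0.02, -0.02, 0.01] [-0.03, 0.0, 0.14]
```

View pics/side4z.png

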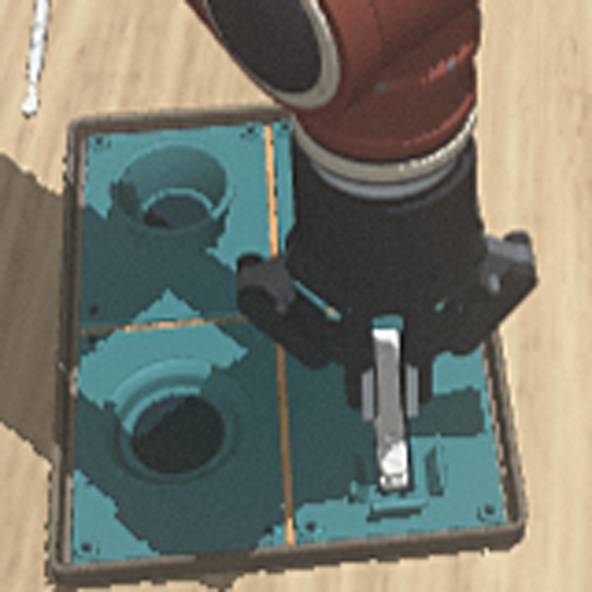

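Request:
carry_out:
  moves:
    - [[0,0,0,-0.02,0,0.07,-1],[0,0,0,0,0,0.06,-1],[0,0,0,0,0,0,-1]]

```text
time: 6.77
tool_pos: [0.5469, -0.3781, 0.0129]
tool_rot: [0.001, 0.997, 0.08, 0.001]
contact_force: [-1.0, 0.1, 2.5]
gripper_width: 0.13
```

```bash
python3 plan.py .5467 -.378 .0125 9.1 1
```

```text
t 6.77 now [ 0.5469 -0.3781  0.0129] psi 9.12 tilt 0.10 w 0.130 F [-1.   0.1  2.5]
[0.02, -0.01, 0.0] [-0.0, -0.0, 0.01]
```

Request:
carry_out:
  moves:
    - [[0,0,0,0,0,0,-0.3],[0,0,0,0,0,0,-0.3],[0,0,0,0,0,0,-0.3],[0,0,0,0,0,0,-0.3],[0,0,0,0,0,-0.2,-0.3],[0,0,0,0,0,-0.4,-0.3],[0,0,0,0,0,-0.8,-0.3],[0,0,0,0,0,-1,0]]

```text
time: 7.43
tool_pos: [0.5443, -0.3758, 0.1055]
tool_rot: [-0.003, 0.997, 0.08, -0.002]
contact_force: [0.9, 0.4, 0.2]
gripper_width: 0.477
```

Request:
carry_out:
  moves:
    - [[0,0,0,0,0,-1,0.4],[0,0,0.1,-0.2,-0.7,-0.7,0.4],[0,0,0.4,-0.4,-0.8,0,0.4],[0,0,0.4,-0.4,-0.8,0,0.4],[0,0,0.4,-0.4,-0.8,0,0.4],[0,0,0.4,-0.4,-0.8,0,0.4]]

```text
time: 7.93
tool_pos: [0.4568, -0.229, 0.1764]
tool_rot: [0.0, 1.0, 0.004, 0.0]
contact_force: [-0.3, 0.3, 0.3]
gripper_width: 0.695
```

```bash
python3 plan.py .4325 .0425 .12 -12.8 8;  python3 - <<'E'
from h import *
for n in("side","top"):
    f=take(n,5); b=f["frame"][:,:,::-1]
    cr=b[290:450,200:360] if n=="side" else b[190:340,380:560]
    cv2.imwrite(f"pics/{n}5z.png",cv2.resize(cr,None,fx=3.6,fy=3.6,interpolation=cv2.INTER_CUBIC))
E
```

```text
t 7.93 now [ 0.4568 -0.229   0.1764] psi 0.49 tilt 0.06 w 0.695 F [-0.3  0.3  0.3]
[0.0, -0.0, 0.33] [-0.07, -0.85, 0.18]
[0.0, -0.0, 0.33] [-0.09, -0.85, 0.18]
[0.0, -0.0, 0.33] [-0.12, -0.84, 0.18]
[0.0, -0.0, 0.33] [-0.14, -0.84, 0.18]
[0.0, -0.0, 0.33] [-0.17, -0.84, 0.18]
[0.0, -0.0, 0.33] [-0.19, -0.83, 0.18]
[0.0, -0.0, 0.33] [-0.21, -0.82, 0.18]
[0.0, -0.0, 0.33] [-0.24, -0.82, 0.18]
```

View pics/side5z.png

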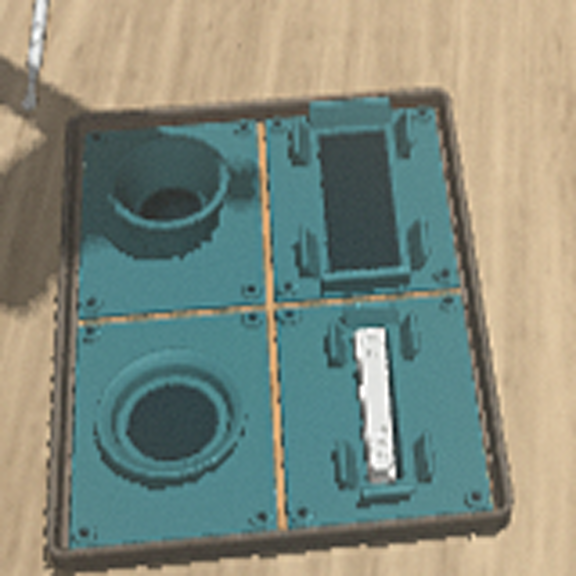

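View pics/top5z.png

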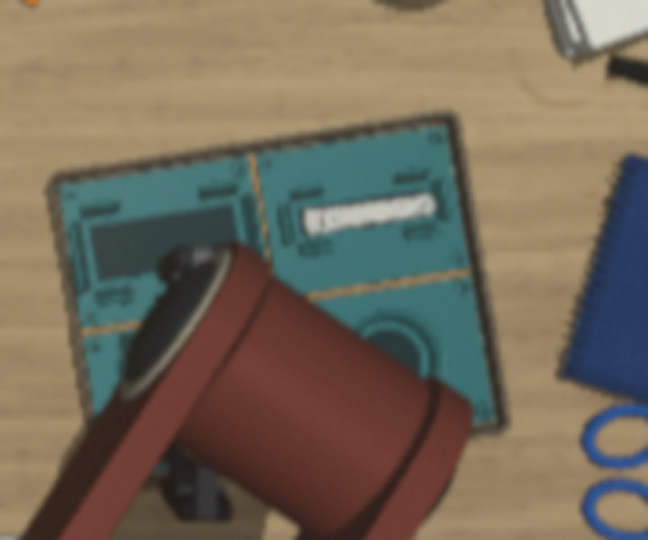

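Request:
carry_out:
  moves:
    - [[0,0,0.33,-0.07,-0.85,0.1,0.4],[0,0,0.33,-0.09,-0.85,0.1,0.4],[0,0,0.33,-0.12,-0.84,0.1,0.4],[0,0,0.33,-0.14,-0.84,0.1,0.4],[0,0,0.33,-0.17,-0.84,0.2,0.4],[0,0,0.33,-0.19,-0.83,0.2,0.4],[0,0,0.33,-0.21,-0.82,0.3,0.4],[0,0,0.33,-0.24,-0.82,0.3,0.4]]

```text
time: 8.7
tool_pos: [0.4333, 0.0427, 0.1206]
tool_rot: [-0.0, 0.994, -0.11, 0.001]
contact_force: [0.3, -0.5, -0.8]
gripper_width: 0.699
```

```bash
python3 plan.py .4325 .0425 .003 -12.8 1
```

```text
t 8.70 now [0.4333 0.0427 0.1206] psi -12.68 tilt 0.17 w 0.699 F [ 0.3 -0.5 -0.8]
[-0.0, -0.03, 0.02] [-0.03, 0.01, 2.94]
```

Request:
carry_out:
  moves:
    - [[0,0,0,-0.02,0,0.7,0.4],[0,0,0,0,0,0.7,0.4],[0,0,0,0,0,0.6,0.4],[0,0,0,0,0,0.4,0.4],[0,0,0,0,0,0.3,0.4],[0,0,0,0,0,0.1,0.4],[0,0,0,0,0,0.1,0.4],[0,0,0,0,0,0,0.4]]

```text
time: 9.37
tool_pos: [0.4323, 0.0415, 0.0039]
tool_rot: [0.0, 0.994, -0.11, 0.0]
contact_force: [0.1, 0.8, 0.1]
gripper_width: 0.699
```

Request:
carry_out:
  moves:
    - [[0,0,0,0,0,0,-1],[0,0,0,0,0,0,-1],[0,0,0,0,0,0,-1],[0,0,0,0,0,0,-1],[0,0,0,0,0,0,-1],[0,0,0,0,0,0,-1]]

```text
time: 9.87
tool_pos: [0.4334, 0.0415, 0.0052]
tool_rot: [-0.0, 0.994, -0.11, 0.001]
contact_force: [-0.4, -0.6, 6.1]
gripper_width: 0.405
```

```bash
python3 plan.py .4325 .0425 .003 -12.8 1
```

```text
t 9.87 now [0.4334 0.0415 0.0052] psi -12.58 tilt 0.16 w 0.405 F [-0.4 -0.6  6.1]
[-0.0, -0.03, 0.04] [-0.03, -0.02, 0.05]
```

Request:
carry_out:
  moves:
    - [[0,0,0,0,0,-0.2,-1],[0,0,0,0,0,-0.4,-1],[0,0,0,0,0,-0.8,-1],[0,0,0,0,0,-0.8,-1],[0,0,0,0,0,-0.8,-1],[0,0,0,0,0,-0.4,-1]]

```text
time: 10.37
tool_pos: [0.4334, 0.0416, 0.1441]
tool_rot: [-0.0, 0.994, -0.109, 0.003]
contact_force: [0.6, -0.2, -1.7]
gripper_width: 0.407
```

```bash
python3 plan.py .435 -.16 .14 4 8;  python3 - <<'E'
from h import *
f=take("side",6); b=f["frame"][:,:,::-1]
cv2.imwrite("pics/s6z.png",cv2.resize(b[130:330,180:380],None,fx=3,fy=3,interpolation=cv2.INTER_CUBIC))
E
```

```text
t 10.37 now [0.4334 0.0416 0.1441] psi -12.57 tilt 0.32 w 0.407 F [ 0.6 -0.2 -1.7]
[0.0, -0.01, -0.41] [0.14, 0.61, 0.01]
[0.0, -0.01, -0.41] [0.12, 0.62, 0.01]
[0.0, -0.01, -0.41] [0.1, 0.62, 0.01]
[0.0, -0.01, -0.41] [0.07, 0.63, 0.01]
[0.0, -0.01, -0.41] [0.05, 0.63, 0.01]
[0.0, -0.01, -0.41] [0.03, 0.63, 0.01]
[0.0, -0.01, -0.41] [0.01, 0.63, 0.01]
[0.0, -0.01, -0.41] [-0.02, 0.63, 0.01]
```

View pics/s6z.png

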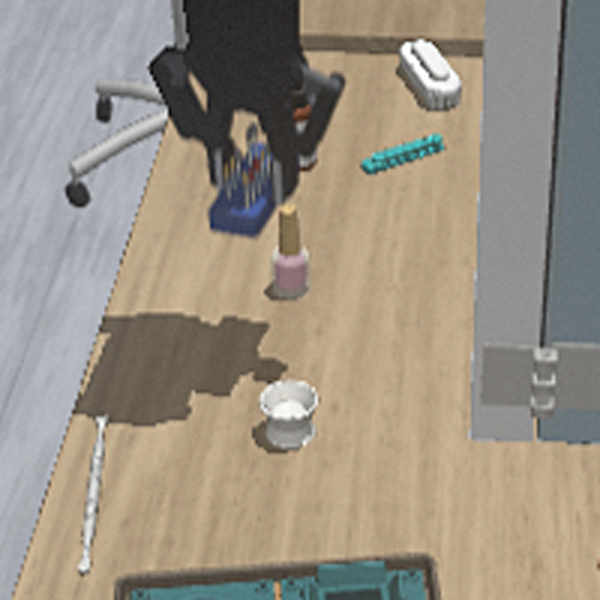

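Request:
carry_out:
  moves:
    - [[0,0,-0.41,0.14,0.61,0,-1],[0,0,-0.41,0.12,0.62,0,-1],[0,0,-0.41,0.1,0.62,0,-1],[0,0,-0.41,0.07,0.63,0,-1],[0,0,-0.41,0.05,0.63,0,-1],[0,0,-0.41,0.03,0.63,0,-1],[0,0,-0.41,0.01,0.63,0,-1],[0,0,-0.41,0,0.63,0,-1]]

```text
time: 11.08
tool_pos: [0.4327, -0.1607, 0.1382]
tool_rot: [-0.001, 0.999, 0.034, -0.001]
contact_force: [1.0, 0.9, -0.7]
gripper_width: 0.408
```

```bash
python3 plan.py .5267 -.2538 .08 9.1 6
```

```text
t 11.08 now [ 0.4327 -0.1607  0.1382] psi 3.92 tilt 0.13 w 0.408 F [ 1.   0.9 -0.7]
[-0.0, 0.0, -0.17] [0.36, 0.41, 0.24]
[-0.0, 0.0, -0.17] [0.36, 0.42, 0.24]
[-0.0, 0.0, -0.17] [0.35, 0.42, 0.24]
[-0.0, 0.0, -0.17] [0.35, 0.43, 0.24]
[-0.0, 0.0, -0.17] [0.34, 0.44, 0.24]
[-0.0, 0.0, -0.17] [0.33, 0.44, 0.24]
```

Request:
carry_out:
  moves:
    - [[0,0,-0.17,0.36,0.41,0.2,-1],[0,0,-0.17,0.36,0.42,0.2,-1],[0,0,-0.17,0.35,0.42,0.25,-1],[0,0,-0.17,0.35,0.43,0.25,-1],[0,0,-0.17,0.34,0.44,0.25,-1],[0,0,-0.17,0.33,0.44,0.25,-1],[0,0,0,0,0,0,-1]]

```text
time: 11.67
tool_pos: [0.5274, -0.2543, 0.0799]
tool_rot: [-0.001, 0.997, 0.077, -0.002]
contact_force: [-0.8, 0.8, -2.0]
gripper_width: 0.4
```

```bash
python3 plan.py .5267 -.2538 .013 9.1 1;  python3 - <<'E'
from h import *
f=take("side",7); b=f["frame"][:,:,::-1]
cv2.imwrite("pics/s7z.png",cv2.resize(b[250:450,180:380],None,fx=3,fy=3,interpolation=cv2.INTER_CUBIC))
E
```

```text
t 11.67 now [ 0.5274 -0.2543  0.0799] psi 8.87 tilt 0.25 w 0.400 F [-0.8  0.8 -2. ]
[-0.03, 0.04, -0.05] [-0.01, -0.01, 1.67]
```

View pics/s7z.png

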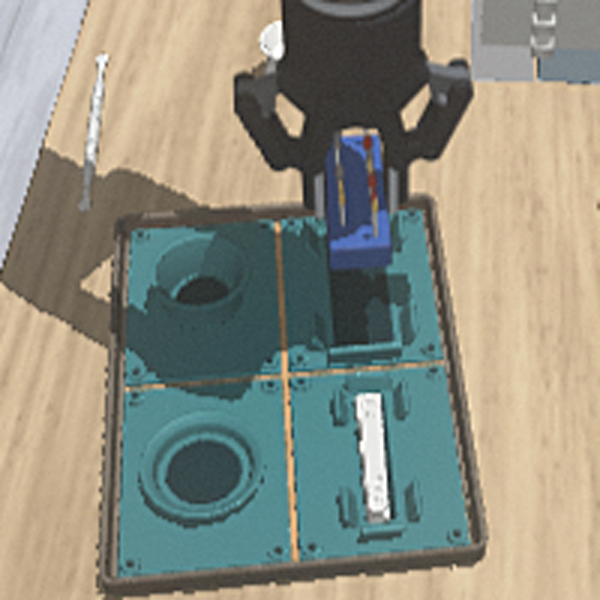

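Request:
carry_out:
  moves:
    - [[0,0,-0.05,-0.01,0,0.5,-1],[0,0,0,0,0,0.5,-1],[0,0,0,0,0,0.3,-1],[0,0,0,0,0,0.1,-1],[0,0,0,0,0,0.1,-1],[0,0,0,0,0,0.1,-1],[0,0,0,0,0,0.05,-1],[0,0,0,0,0,0,-1]]

```text
time: 12.38
tool_pos: [0.5275, -0.2534, 0.0181]
tool_rot: [0.0, 0.997, 0.08, 0.0]
contact_force: [0.1, 0.1, -1.6]
gripper_width: 0.403
```

```bash
python3 plan.py .5267 -.2538 .013 9.1 1
```

```text
t 12.38 now [ 0.5275 -0.2534  0.0181] psi 9.18 tilt 0.04 w 0.403 F [ 0.1  0.1 -1.6]
[0.01, -0.01, 0.02] [-0.02, 0.01, 0.13]
```

Request:
carry_out:
  moves:
    - [[0,0,0,-0.02,0,0.06,-1],[0,0,0,0,0,0.06,-1],[0,0,0,0,0,0,-1]]

```text
time: 12.63
tool_pos: [0.5269, -0.2537, 0.0133]
tool_rot: [0.0, 0.997, 0.08, 0.0]
contact_force: [0.6, -0.1, -0.8]
gripper_width: 0.404
```

```bash
python3 plan.py .5267 -.2538 .013 9.1 1
```

```text
t 12.63 now [ 0.5269 -0.2537  0.0133] psi 9.17 tilt 0.06 w 0.404 F [ 0.6 -0.1 -0.8]
[0.01, -0.01, 0.01] [-0.0, 0.0, 0.01]
```

Request:
carry_out:
  moves:
    - [[0,0,0,0,0,0.03,-1],[0,0,0,0,0,0,0.1],[0,0,0,0,0,0,0.1],[0,0,0,0,0,0,0.1],[0,0,0,0,0,0,0.1],[0,0,0,0,0,-0.2,0.1],[0,0,0,0,0,-0.4,0.1],[0,0,0,0,0,-0.8,0.1]]

```text
time: 13.3
tool_pos: [0.5236, -0.2516, 0.0644]
tool_rot: [-0.003, 0.997, 0.08, -0.003]
contact_force: [-0.2, 0.4, -0.3]
gripper_width: 0.552
```

Request:
carry_out:
  moves:
    - [[0,0,0,0,0,-1,0.4],[0,0,0,-0.2,-0.5,-0.8,0.4],[0,0,0,-0.3,-0.7,-0.2,0.4],[0,0,0.2,-0.3,-0.7,0,0.4]]

```text
time: 13.63
tool_pos: [0.4849, -0.1845, 0.1532]
tool_rot: [0.002, 0.997, 0.071, 0.004]
contact_force: [0.1, 0.9, 0.2]
gripper_width: 0.701
```

```bash
python3 plan.py .4615 -.05 .10 0 4;  python3 - <<'E'
from h import *
f=take("side",8); b=f["frame"][:,:,::-1]
cv2.imwrite("pics/s8z.png",cv2.resize(b[250:450,180:380],None,fx=3,fy=3,interpolation=cv2.INTER_CUBIC))
E
```

```text
t 13.63 now [ 0.4849 -0.1845  0.1532] psi 8.10 tilt 0.52 w 0.701 F [0.1 0.9 0.2]
[0.01, -0.02, 0.4] [-0.03, -0.85, 0.33]
[0.01, -0.02, 0.4] [-0.06, -0.85, 0.33]
[0.01, -0.02, 0.4] [-0.09, -0.85, 0.33]
[0.01, -0.02, 0.4] [-0.12, -0.85, 0.33]
```

View pics/s8z.png

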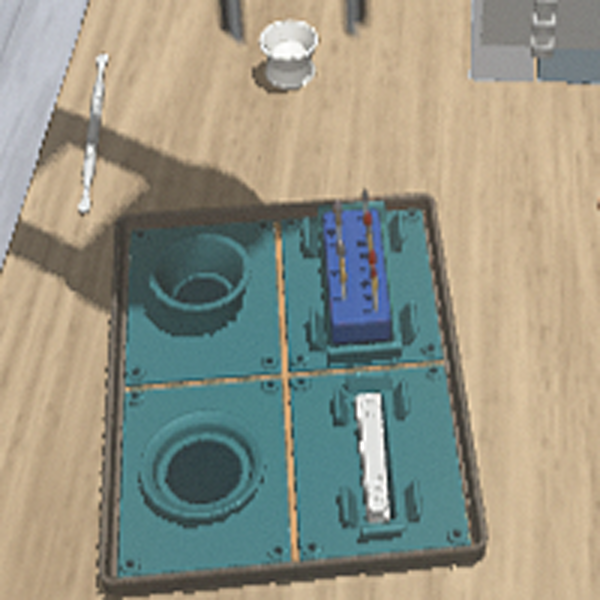

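Request:
carry_out:
  moves:
    - [[0,0,0.4,-0.03,-0.85,0.2,0.5],[0,0,0.4,-0.06,-0.85,0.3,0.5],[0,0,0.4,-0.09,-0.85,0.4,0.5],[0,0,0.4,-0.12,-0.85,0.4,0.5],[0,0,0,0,0,0,0.5]]

```text
time: 14.1
tool_pos: [0.4546, -0.0441, 0.0919]
tool_rot: [-0.002, 1.0, 0.003, -0.004]
contact_force: [0.0, -0.5, -1.0]
gripper_width: 0.747
```

```bash
python3 plan.py .4615 -.05 .015 0 1
```

```text
t 14.10 now [ 0.4546 -0.0441  0.0919] psi 0.39 tilt 0.46 w 0.747 F [ 0.  -0.5 -1. ]
[-0.04, 0.08, 0.08] [0.18, 0.16, 1.92]
```

Request:
carry_out:
  moves:
    - [[0,0,0.08,0.18,0.15,0.4,0.5],[0,0,0,0,0,0.4,0.5],[0,0,0,0,0,0,0.5],[0,0,0,0,0,0,0.5]]

```text
time: 14.43
tool_pos: [0.4652, -0.0552, 0.0633]
tool_rot: [-0.0, 1.0, -0.002, -0.001]
contact_force: [0.0, 0.8, 0.5]
gripper_width: 0.748
```

```bash
python3 plan.py .4615 -.05 .015 0 1
```

```text
t 14.43 now [ 0.4652 -0.0552  0.0633] psi -0.22 tilt 0.12 w 0.748 F [0.  0.8 0.5]
[-0.01, 0.02, -0.04] [-0.09, -0.13, 1.21]
```

Request:
carry_out:
  moves:
    - [[0,0,-0.04,-0.09,-0.13,0,0.5],[0,0,0,0,0,0,0.5],[0,0,0,0,0,0.5,0.5],[0,0,0,0,0,0.4,0.5],[0,0,0,0,0,0.3,0.5],[0,0,0,0,0,0,0.5],[0,0,0,0,0,0,0.5]]

```text
time: 15.02
tool_pos: [0.4621, -0.0498, 0.016]
tool_rot: [-0.0, 1.0, -0.0, -0.0]
contact_force: [0.6, 0.3, 0.7]
gripper_width: 0.756
```

Request:
carry_out:
  moves:
    - [[0,0,0,0,0,0,-1],[0,0,0,0,0,0,-1],[0,0,0,0,0,0,-1],[0,0,0,0,0,0,-1],[0,0,0,0,0,0,-1],[0,0,0,0,0,0,-1]]

```text
time: 15.52
tool_pos: [0.4636, -0.0502, 0.0177]
tool_rot: [0.0, 1.0, -0.0, 0.001]
contact_force: [-1.1, 0.9, 6.1]
gripper_width: 0.447
```

```bash
python3 plan.py .4615 -.05 .015 0 1;  python3 - <<'E'
from h import *
f=take("side",9); b=f["frame"][:,:,::-1]
cv2.imwrite("pics/s9z.png",cv2.resize(b[200:320,210:330],None,fx=5,fy=5,interpolation=cv2.INTER_CUBIC))
E
```

```text
t 15.52 now [ 0.4636 -0.0502  0.0177] psi -0.02 tilt 0.16 w 0.447 F [-1.1  0.9  6.1]
[0.01, -0.03, -0.0] [-0.05, -0.0, 0.07]
```

View pics/s9z.png

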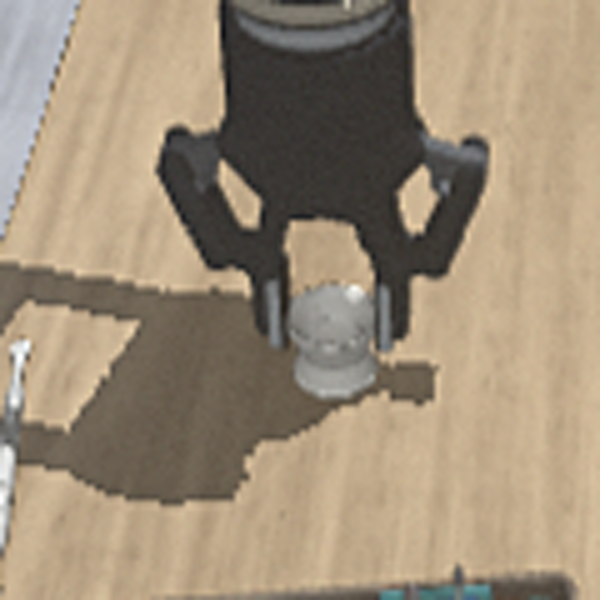

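Request:
carry_out:
  moves:
    - [[0,0,0,0,0,-0.2,-1],[0,0,0,0,0,-0.4,-1],[0,0,0,0,0,-0.8,-1],[0,0,0,0,0,-0.8,-1],[0,0,0,0,0,-0.4,-1],[0,0,0,0,0,0,-1]]

```text
time: 16.07
tool_pos: [0.4655, -0.0507, 0.1255]
tool_rot: [0.001, 1.0, -0.0, 0.005]
contact_force: [0.1, 0.4, 0.9]
gripper_width: 0.444
```

```bash
python3 plan.py .4518 -.3923 .12 0 12;  python3 - <<'E'
from h import *
f=take("side",10); b=f["frame"][:,:,::-1]
cv2.imwrite("pics/s10z.png",cv2.resize(b[150:310,200:360],None,fx=3.6,fy=3.6,interpolation=cv2.INTER_CUBIC))
E
```

```text
t 16.07 now [ 0.4655 -0.0507  0.1255] psi -0.02 tilt 0.60 w 0.444 F [0.1 0.4 0.9]
[0.0, -0.01, -0.0] [-0.03, 0.71, 0.01]
[0.0, -0.01, -0.0] [-0.03, 0.71, 0.01]
[0.0, -0.01, -0.0] [-0.03, 0.71, 0.01]
[0.0, -0.01, -0.0] [-0.03, 0.71, 0.01]
[0.0, -0.01, -0.0] [-0.03, 0.71, 0.01]
[0.0, -0.01, -0.0] [-0.03, 0.71, 0.01]
[0.0, -0.01, -0.0] [-0.03, 0.71, 0.01]
[0.0, -0.01, -0.0] [-0.03, 0.71, 0.01]
[0.0, -0.01, -0.0] [-0.03, 0.71, 0.01]
[0.0, -0.01, -0.0] [-0.03, 0.71, 0.01]
[0.0, -0.01, -0.0] [-0.03, 0.71, 0.01]
[0.0, -0.01, -0.0] [-0.03, 0.71, 0.01]
```

View pics/s10z.png

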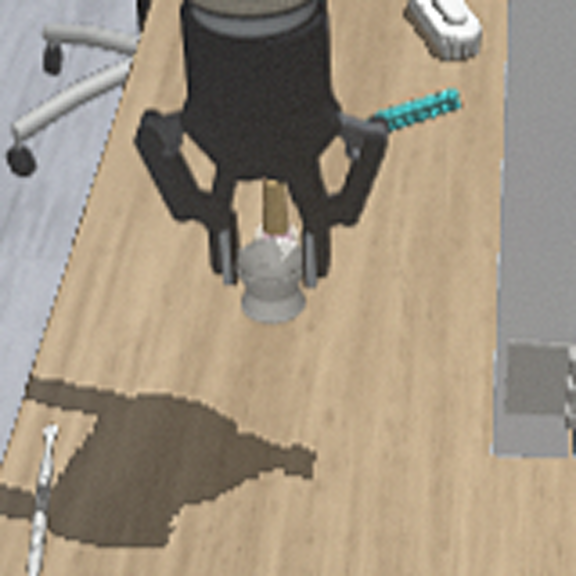

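Cup is held, upright. On to the wide ring.

Request:
carry_out:
  moves:
    - [[0,0,0,-0.03,0.5,0,-1],[0,0,0,-0.03,0.8,0,-1],[0,0,0,-0.03,0.8,0,-1],[0,0,0,-0.03,0.8,0,-1],[0,0,0,-0.03,0.8,0,-1],[0,0,0,-0.03,0.8,0,-1],[0,0,0,-0.03,0.8,0,-1],[0,0,0,-0.03,0.8,0,-1]]

```text
time: 16.78
tool_pos: [0.451, -0.2944, 0.1173]
tool_rot: [-0.001, 1.0, -0.0, -0.001]
contact_force: [0.5, -0.3, -1.2]
gripper_width: 0.445
```

Request:
carry_out:
  moves:
    - [[0,0,0,-0.03,0.8,0,-1],[0,0,0,-0.03,0.8,0,-1],[0,0,0,-0.03,0.6,0.2,-1],[0,0,0,-0.03,0.25,0.3,-1],[0,0,0,0,0,0.3,-1],[0,0,0,0,0,0,-1],[0,0,0,0,0,0,-1]]

```text
time: 17.37
tool_pos: [0.4464, -0.3895, 0.0849]
tool_rot: [-0.002, 1.0, -0.0, -0.002]
contact_force: [-0.4, -0.1, -0.1]
gripper_width: 0.447
```

```bash
python3 plan.py .4518 -.3923 .026 0 1
```

```text
t 17.37 now [ 0.4464 -0.3895  0.0849] psi -0.00 tilt 0.32 w 0.447 F [-0.4 -0.1 -0.1]
[-0.05, 0.04, -0.0] [0.14, 0.08, 1.47]
```

Request:
carry_out:
  moves:
    - [[0,0,0,0.13,0.06,0.4,-1],[0,0,0,0,0,0.4,-1],[0,0,0,0,0,0.1,-1],[0,0,0,0,0,0,-1],[0,0,0,0,0,0,-1]]

```text
time: 17.78
tool_pos: [0.4531, -0.3935, 0.0521]
tool_rot: [-0.0, 1.0, 0.0, 0.0]
contact_force: [-0.3, 0.1, -0.1]
gripper_width: 0.445
```

```bash
python3 plan.py .4518 -.3923 .026 0 1; python3 - <<'E'
from h import *
f=take("side",11); b=f["frame"][:,:,::-1]
cv2.imwrite("pics/s11z.png",cv2.resize(b[300:460,190:350],None,fx=3.6,fy=3.6,interpolation=cv2.INTER_CUBIC))
E
```

```text
t 17.78 now [ 0.4531 -0.3935  0.0521] psi 0.03 tilt 0.00 w 0.445 F [-0.3  0.1 -0.1]
[-0.0, -0.0, 0.01] [-0.03, -0.03, 0.65]
```

View pics/s11z.png

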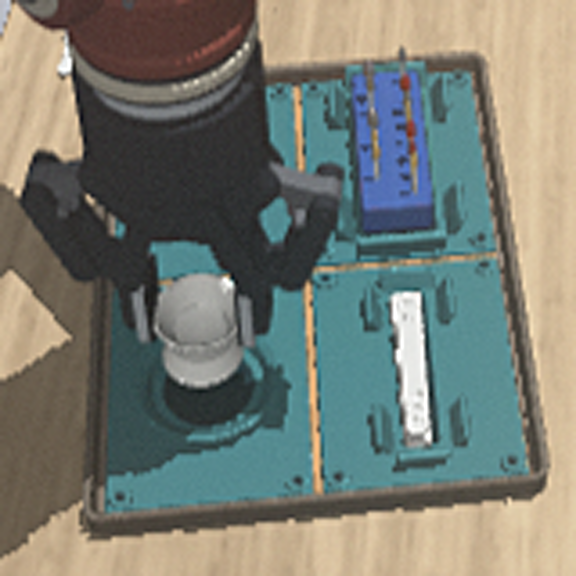

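Request:
carry_out:
  moves:
    - [[0,0,0,-0.03,-0.03,0.2,-1],[0,0,0,0,0,0.2,-1],[0,0,0,0,0,0.12,-1],[0,0,0,0,0,0.08,-1],[0,0,0,0,0,0.06,-1],[0,0,0,0,0,0,-1],[0,0,0,0,0,0,-1]]

```text
time: 18.42
tool_pos: [0.4515, -0.3931, 0.0258]
tool_rot: [-0.0, 1.0, -0.0, -0.0]
contact_force: [-3.8, 2.3, 4.1]
gripper_width: 0.442
```

```bash
python3 plan.py .4518 -.3923 .0252 0 1
```

```text
t 18.42 now [ 0.4515 -0.3931  0.0258] psi -0.03 tilt 0.04 w 0.442 F [-3.8  2.3  4.1]
[-0.0, 0.01, -0.01] [0.01, -0.02, 0.02]
```

Request:
carry_out:
  moves:
    - [[0,0,0,0,0,0,-0.05],[0,0,0,0,0,0,0.1],[0,0,0,0,0,0,0.2],[0,0,0,0,0,0,0.3],[0,0,0,0,0,-0.1,0.3],[0,0,0,0,0,-0.3,0.3],[0,0,0,0,0,-0.7,0.3],[0,0,0,0,0,-1,0.3]]

```text
time: 19.08
tool_pos: [0.4497, -0.3909, 0.107]
tool_rot: [-0.003, 1.0, -0.0, -0.003]
contact_force: [0.5, 0.5, 0.1]
gripper_width: 0.649
```

Request:
carry_out:
  moves:
    - [[0,0,0,0,-0.3,-1,0.3],[0,0,0,0,-0.7,-0.8,0.3],[0,0,0,0,-0.9,0,0.3],[0,0,0,0,-0.9,0,0.3],[0,0,0,0,-0.9,0,0.3],[0,0,0,0,-0.9,0,0.3]]

```text
time: 19.58
tool_pos: [0.4517, -0.2083, 0.1822]
tool_rot: [0.001, 1.0, -0.001, 0.001]
contact_force: [1.0, 0.5, 0.2]
gripper_width: 0.645
```

```bash
python3 plan.py .4284 .3064 .19 0 14; python3 - <<'E'
from h import *
for n in("side","top"):
    f=take(n,12); b=f["frame"][:,:,::-1]
    cr=b[290:450,200:360] if n=="side" else b[190:340,380:560]
    cv2.imwrite(f"pics/{n}12z.png",cv2.resize(cr,None,fx=3.6,fy=3.6,interpolation=cv2.INTER_CUBIC))
E
```

```text
t 19.58 now [ 0.4517 -0.2083  0.1822] psi -0.07 tilt 0.14 w 0.645 F [1.  0.5 0.2]
[0.0, -0.0, -0.0] [-0.04, -0.92, -0.02]
[0.0, -0.0, -0.0] [-0.04, -0.92, -0.02]
[0.0, -0.0, -0.0] [-0.04, -0.92, -0.01]
[0.0, -0.0, -0.0] [-0.04, -0.92, -0.01]
[0.0, -0.0, -0.0] [-0.04, -0.92, -0.01]
[0.0, -0.0, -0.0] [-0.04, -0.92, -0.01]
[0.0, -0.0, -0.0] [-0.04, -0.92, -0.01]
[0.0, -0.0, -0.0] [-0.04, -0.92, -0.01]
[0.0, -0.0, -0.0] [-0.04, -0.92, -0.01]
[0.0, -0.0, -0.0] [-0.04, -0.92, -0.01]
[0.0, -0.0, -0.0] [-0.04, -0.92, -0.01]
[0.0, -0.0, -0.0] [-0.04, -0.92, -0.01]
[0.0, -0.0, -0.0] [-0.04, -0.92, -0.01]
[0.0, -0.0, -0.0] [-0.04, -0.92, -0.01]
```

View pics/side12z.png

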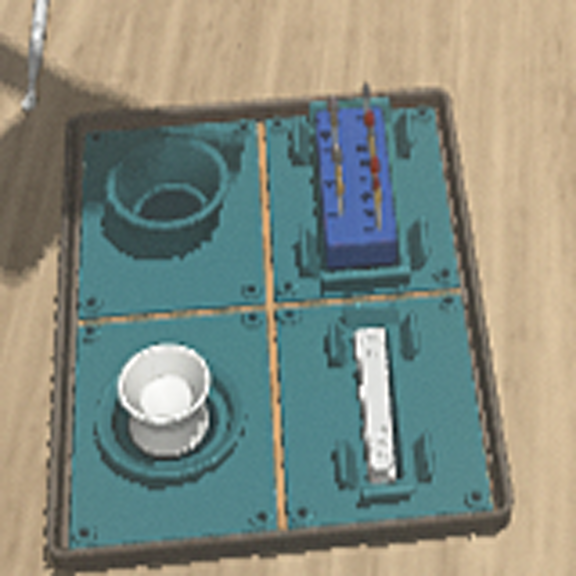

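View pics/top12z.png

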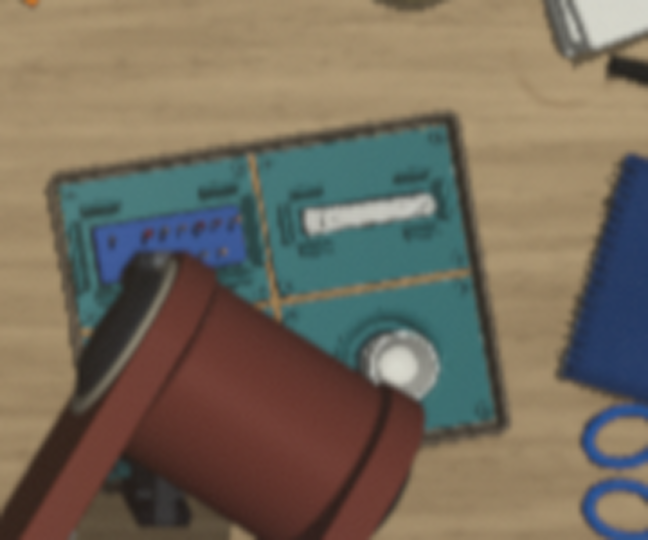

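Request:
carry_out:
  moves:
    - [[0,0,0,-0.04,-0.92,-0.02,0.9],[0,0,0,-0.04,-0.92,-0.02,0.9],[0,0,0,-0.04,-0.92,-0.02,0.9],[0,0,0,-0.04,-0.92,-0.02,0.9],[0,0,0,-0.04,-0.92,-0.02,0.9],[0,0,0,-0.04,-0.92,-0.02,0.9],[0,0,0,-0.04,-0.92,-0.02,0.9],[0,0,0,-0.04,-0.92,-0.02,0.9]]

```text
time: 20.35
tool_pos: [0.4393, 0.086, 0.1884]
tool_rot: [0.0, 1.0, -0.001, 0.001]
contact_force: [0.7, 0.6, 0.9]
gripper_width: 0.948
```

Request:
carry_out:
  moves:
    - [[0,0,0,-0.04,-0.92,0,0.9],[0,0,0,-0.04,-0.92,0,0.9],[0,0,0,-0.04,-0.92,0,0.9],[0,0,0,-0.04,-0.92,0,0.9],[0,0,0,-0.04,-0.8,0,0.9],[0,0,0,-0.04,-0.5,0,0.9],[0,0,0,0,0,0,0.9],[0,0,0,0,0,0,0.9]]

```text
time: 21.02
tool_pos: [0.4299, 0.2845, 0.1878]
tool_rot: [0.0, 1.0, 0.001, 0.0]
contact_force: [0.4, -0.3, 0.1]
gripper_width: 0.95
```

```bash
python3 plan.py .4284 .3064 .044 0 1; python3 - <<'E'
from h import *
from plant import state; print(state()["joint_pos"].round(2))
f=take("side",13); b=f["frame"][:,:,::-1]
cv2.imwrite("pics/s13z.png",cv2.resize(b[50:250,180:380],None,fx=3,fy=3,interpolation=cv2.INTER_CUBIC))
E
```

```text
t 21.02 now [0.4299 0.2845 0.1878] psi 0.08 tilt 0.06 w 0.950 F [ 0.4 -0.3  0.1]
[0.0, -0.01, 0.02] [-0.04, -0.55, 3.59]
[ 0.44 -0.18  1.91 -0.    1.41  0.44]
```

View pics/s13z.png

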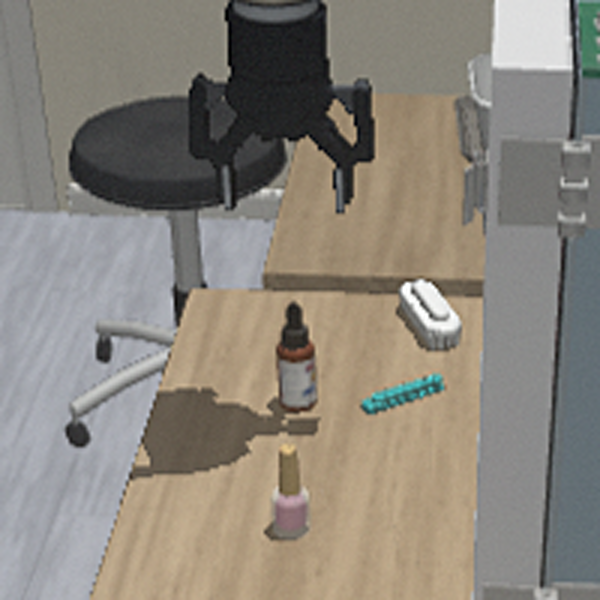

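Request:
carry_out:
  moves:
    - [[0,0,0,-0.04,-0.55,0,0.9],[0,0,0,0,0,0.3,0.9],[0,0,0,0,0,0.4,0.9],[0,0,0,0,0,0,0.9],[0,0,0,0,0,0,0.9]]

```text
time: 21.48
tool_pos: [0.4274, 0.3044, 0.1576]
tool_rot: [0.001, 1.0, -0.001, -0.001]
contact_force: [0.3, 0.3, -0.1]
gripper_width: 0.95
```

```bash
python3 plan.py .4284 .3064 .044 0 1; python3 - <<'E'
from h import *
t,s=load("top",0),load("side",13)
# dropper bulb tip / axis: colour-free check, cloud of upper part and slices per height
for nm,f in(("top0",t),("side13",s)):
    P=cloud(f).reshape(-1,3); P=P[(np.hypot(P[:,0]-.4284,P[:,1]-.3064)<.03)&(P[:,2]>.01)&(P[:,2]<.11)]
    for a,b in((.01,.03),(.03,.05),(.05,.07),(.07,.085),(.085,.105)):
        q=P[(P[:,2]>a)&(P[:,2]<b)]; print(nm,a,len(q),"x mid",((q[:,0].min()+q[:,0].max())/2).round(4),"y range",q[:,1].min().round(4),q[:,1].max().round(4))
E
```

```text
t 21.48 now [0.4274 0.3044 0.1576] psi -0.11 tilt 0.17 w 0.950 F [ 0.3  0.3 -0.1]
[0.02, 0.03, -0.02] [0.03, -0.05, 2.84]
top0 0.01 35 x mid 0.4301 y range 0.2887 0.3009
top0 0.03 39 x mid 0.4299 y range 0.2883 0.3076
top0 0.05 98 x mid 0.4289 y range 0.2893 0.3229
top0 0.07 56 x mid 0.4289 y range 0.295 0.3163
top0 0.085 38 x mid 0.4292 y range 0.2995 0.3117
side13 0.01 84 x mid 0.4291 y range 0.286 0.3097
side13 0.03 80 x mid 0.4277 y range 0.286 0.3034
side13 0.05 98 x mid 0.4277 y range 0.2855 0.3138
side13 0.07 52 x mid 0.4287 y range 0.2891 0.3102
side13 0.085 31 x mid 0.4285 y range 0.2952 0.3114
```

Request:
carry_out:
  moves:
    - [[0,0,0,0.02,-0.02,0.3,0.9],[0,0,0,0,0,0.6,0.9],[0,0,0,0,0,0.6,0.9],[0,0,0,0,0,0.6,0.9],[0,0,0,0,0,0.5,0.9],[0,0,0,0,0,0.2,0.9],[0,0,0,0,0,0,0.9],[0,0,0,0,0,0,0.9]]

```text
time: 22.15
tool_pos: [0.4292, 0.3068, 0.0474]
tool_rot: [-0.0, 1.0, -0.0, 0.0]
contact_force: [-0.3, -0.2, 0.5]
gripper_width: 0.952
```

```bash
python3 plan.py .4287 .305 .044 0 1
```

```text
t 22.15 now [0.4292 0.3068 0.0474] psi -0.05 tilt 0.03 w 0.952 F [-0.3 -0.2  0.5]
[-0.0, -0.0, -0.01] [-0.01, 0.04, 0.09]
```

Request:
carry_out:
  moves:
    - [[0,0,0,0,0.02,0.08,0.9],[0,0,0,0,0,0,0.3],[0,0,0,0,0,0,0],[0,0,0,0,0,0,-0.1],[0,0,0,0,0,0,-0.2],[0,0,0,0,0,0,-1],[0,0,0,0,0,0,-1],[0,0,0,0,0,0,-1]]

```text
time: 22.82
tool_pos: [0.4294, 0.3064, 0.0447]
tool_rot: [-0.0, 1.0, -0.0, 0.001]
contact_force: [-0.1, -0.5, 5.4]
gripper_width: 0.345
```

Request:
carry_out:
  moves:
    - [[0,0,0,0,0,0,-1],[0,0,0,0,0,0,-1],[0,0,0,0,0,0,-1]]

```text
time: 23.07
tool_pos: [0.4294, 0.3064, 0.0447]
tool_rot: [-0.0, 1.0, -0.0, 0.001]
contact_force: [-0.4, -0.2, 4.8]
gripper_width: 0.35
```

```bash
python3 plan.py .4287 .305 .044 0 1; python3 - <<'E'
from h import *
f=take("side",14); b=f["frame"][:,:,::-1]
cv2.imwrite("pics/s14z.png",cv2.resize(b[120:240,220:340],None,fx=5,fy=5,interpolation=cv2.INTER_CUBIC))
E
```

```text
t 23.07 now [0.4294 0.3064 0.0447] psi -0.03 tilt 0.09 w 0.350 F [-0.4 -0.2  4.8]
[-0.01, -0.02, -0.01] [-0.02, 0.03, 0.02]
```

View pics/s14z.png

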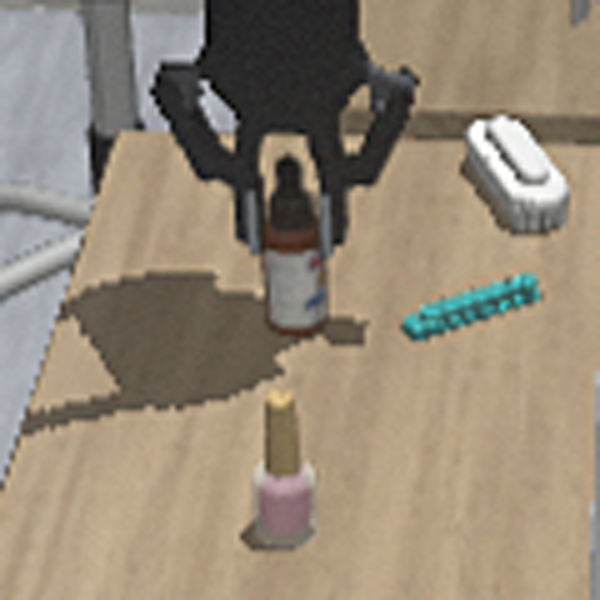

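Request:
carry_out:
  moves:
    - [[0,0,0,0,0,-0.15,-1],[0,0,0,0,0,-0.3,-1],[0,0,0,0,0,-0.5,-1],[0,0,0,0,0,-0.7,-1],[0,0,0,0,0,-0.7,-1],[0,0,0,0,0,-0.7,-1],[0,0,0,0,0,-0.4,-1],[0,0,0,0,0,0,-1]]

```text
time: 23.78
tool_pos: [0.431, 0.3073, 0.1874]
tool_rot: [-0.002, 1.0, -0.0, 0.004]
contact_force: [0.8, -0.2, -0.1]
gripper_width: 0.346
```

```bash
python3 plan.py .4317 -.2671 .18 0 20 | head -3; python3 - <<'E'
from h import *
f=take("side",15); b=f["frame"][:,:,::-1]
cv2.imwrite("pics/s15z.png",cv2.resize(b[50:250,180:380],None,fx=3,fy=3,interpolation=cv2.INTER_CUBIC))
E
```

```text
t 23.78 now [0.431  0.3073 0.1874] psi -0.02 tilt 0.51 w 0.346 F [ 0.8 -0.2 -0.1]
[-0.0, -0.0, -0.0] [0.0, 0.72, 0.01]
[-0.0, -0.0, -0.0] [0.0, 0.72, 0.01]
```

View pics/s15z.png

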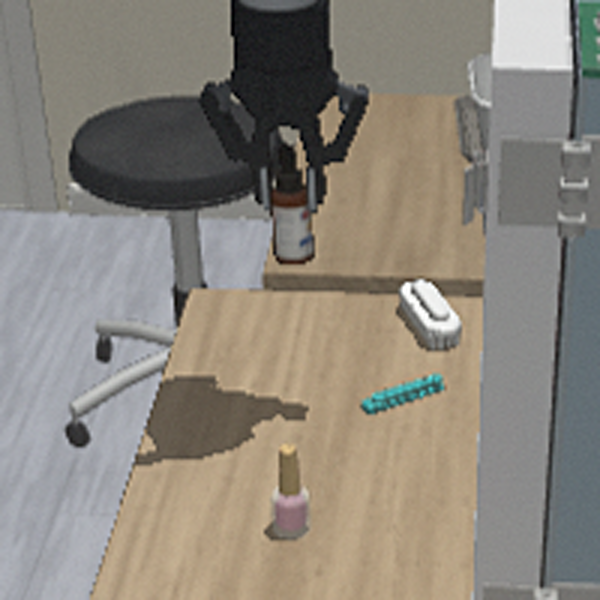

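Request:
carry_out:
  moves:
    - [[0,0,0,-0.1,0.3,0,-1],[0,0,0,-0.2,0.5,0,-1],[0,0,0,-0.2,0.7,0,-1],[0,0,0,-0.1,0.8,0,-1],[0,0,0,0,0.8,0,-1],[0,0,0,0,0.8,0,-1],[0,0,0,0,0.8,0,-1],[0,0,0,0,0.8,0,-1]]

```text
time: 24.5
tool_pos: [0.4029, 0.0847, 0.1794]
tool_rot: [0.0, 1.0, 0.0, -0.002]
contact_force: [-0.2, -0.3, 0.3]
gripper_width: 0.35
```

Request:
carry_out:
  moves:
    - [[0,0,0,0,0.8,0,-1],[0,0,0,0,0.8,0,-1],[0,0,0,0,0.8,0,-1],[0,0,0,0,0.8,0,-1],[0,0,0,0,0.8,0,-1],[0,0,0,0.1,0.8,0,-1],[0,0,0,0.2,0.8,0,-1],[0,0,0,0.2,0.8,0,-1]]

```text
time: 25.17
tool_pos: [0.4232, -0.171, 0.1794]
tool_rot: [-0.001, 1.0, -0.001, -0.001]
contact_force: [0.4, -0.4, -0.7]
gripper_width: 0.349
```

```bash
python3 plan.py .4317 -.2671 .18 0 3
```

```text
t 25.17 now [ 0.4232 -0.171   0.1794] psi -0.07 tilt 0.20 w 0.349 F [ 0.4 -0.4 -0.7]
[-0.01, 0.01, -0.0] [0.07, 0.8, -0.01]
[-0.01, 0.01, -0.0] [0.07, 0.8, -0.01]
[-0.01, 0.01, -0.0] [0.07, 0.8, -0.01]
```

Request:
carry_out:
  moves:
    - [[0,0,0,0.05,0.7,0,-1],[0,0,0,0.05,0.6,0,-1],[0,0,0,0.03,0.4,0.3,-1],[0,0,0,0,0.3,0.4,-1],[0,0,0,0,0.15,0.4,-1],[0,0,0,0,0,0.3,-1],[0,0,0,0,0,0,-1],[0,0,0,0,0,0,-1]]

```text
time: 25.83
tool_pos: [0.4286, -0.2547, 0.1238]
tool_rot: [-0.001, 1.0, -0.0, -0.002]
contact_force: [-0.4, 0.1, -0.0]
gripper_width: 0.349
```

```bash
python3 plan.py .4317 -.2671 .10 0 1; python3 - <<'E'
from h import *
f=take("side",16); b=f["frame"][:,:,::-1]
cv2.imwrite("pics/s16z.png",cv2.resize(b[250:400,200:350],None,fx=4,fy=4,interpolation=cv2.INTER_CUBIC))
P=cloud(f).reshape(-1,3)
P=P[(np.hypot(P[:,0]-.4317,P[:,1]+.2671)<.03)&(P[:,2]>.04)&(P[:,2]<.12)]
for a in np.arange(.05,.12,.01):
    q=P[(P[:,2]>a)&(P[:,2]<a+.01)]
    if len(q)>5: print(a.round(3),len(q),"x",q[:,0].min().round(4),q[:,0].max().round(4),"y",np.percentile(q[:,1],[2,50,98]).round(4))
E
```

```text
t 25.83 now [ 0.4286 -0.2547  0.1238] psi -0.01 tilt 0.24 w 0.349 F [-0.4  0.1 -0. ]
[-0.03, 0.04, -0.0] [0.08, 0.31, 0.59]
0.08 57 x 0.413 0.4446 y [-0.2715 -0.2682 -0.2551]
0.09 75 x 0.4132 0.4448 y [-0.2719 -0.2689 -0.2555]
0.1 75 x 0.4136 0.445 y [-0.2718 -0.2681 -0.256 ]
0.11 78 x 0.412 0.4446 y [-0.2731 -0.2689 -0.2545]
```

View pics/s16z.png

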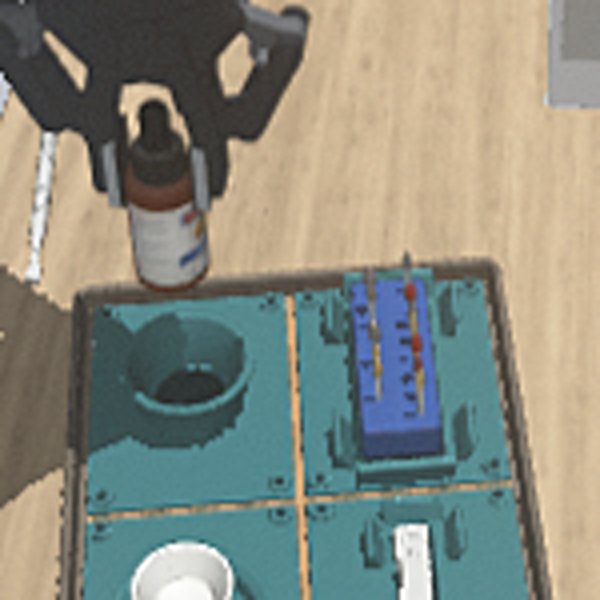

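Request:
carry_out:
  moves:
    - [[0,0,0,0.04,0.15,0.2,-1],[0,0,0,0.04,0.14,0.2,-1],[0,0,0,0,0,0.15,-1],[0,0,0,0,0,0,-1],[0,0,0,0,0,0,-1],[0,0,0,0,0,0,-1]]

```text
time: 26.38
tool_pos: [0.4329, -0.2675, 0.1038]
tool_rot: [-0.0, 1.0, -0.0, -0.0]
contact_force: [-0.3, -0.1, -0.7]
gripper_width: 0.349
```

```bash
python3 plan.py .4317 -.2671 .054 0 1
```

```text
t 26.38 now [ 0.4329 -0.2675  0.1038] psi -0.02 tilt 0.00 w 0.349 F [-0.3 -0.1 -0.7]
[-0.0, 0.0, -0.0] [-0.03, -0.01, 1.25]
```

Request:
carry_out:
  moves:
    - [[0,0,0,-0.03,0,0.25,-1],[0,0,0,0,0,0.25,-1],[0,0,0,0,0,0.2,-1],[0,0,0,0,0,0.2,-1],[0,0,0,0,0,0.15,-1],[0,0,0,0,0,0,-1],[0,0,0,0,0,0,-1]]

```text
time: 26.97
tool_pos: [0.4314, -0.2673, 0.061]
tool_rot: [-0.0, 1.0, -0.0, -0.001]
contact_force: [-0.0, 0.7, 0.1]
gripper_width: 0.349
```

```bash
python3 plan.py .4317 -.2671 .0522 0 1
```

```text
t 26.97 now [ 0.4314 -0.2673  0.061 ] psi -0.03 tilt 0.08 w 0.349 F [-0.   0.7  0.1]
[-0.01, 0.01, -0.01] [0.01, -0.0, 0.22]
```

Request:
carry_out:
  moves:
    - [[0,0,0,0,0,0.1,-1],[0,0,0,0,0,0.1,-1],[0,0,0,0,0,0.02,-1],[0,0,0,0,0,0,-1],[0,0,0,0,0,0,-1]]

```text
time: 27.38
tool_pos: [0.4318, -0.2676, 0.0531]
tool_rot: [0.0, 1.0, -0.0, 0.0]
contact_force: [-0.4, -0.4, -0.3]
gripper_width: 0.346
```

```bash
python3 plan.py .4317 -.2671 .0522 0 1; python3 - <<'E'
from h import *
f=take("side",17); b=f["frame"][:,:,::-1]
cv2.imwrite("pics/s17z.png",cv2.resize(b[270:420,200:350],None,fx=4,fy=4,interpolation=cv2.INTER_CUBIC))
E
```

```text
t 27.38 now [ 0.4318 -0.2676  0.0531] psi -0.02 tilt 0.01 w 0.346 F [-0.4 -0.4 -0.3]
[0.0, -0.0, -0.0] [-0.0, -0.01, 0.02]
```

View pics/s17z.png

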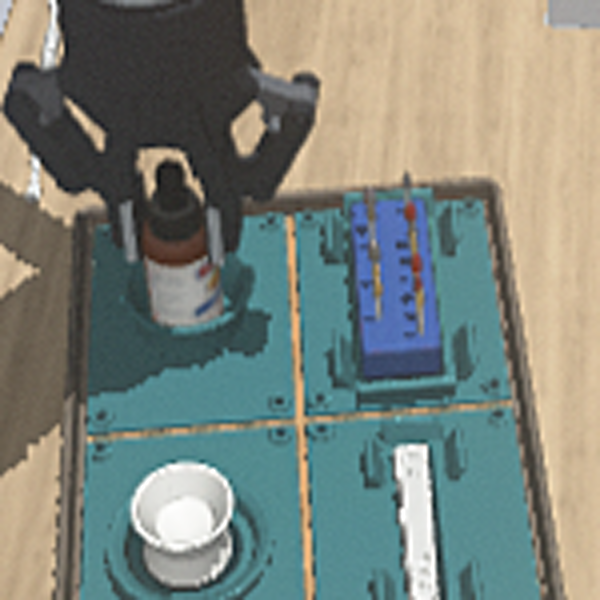

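Request:
carry_out:
  moves:
    - [[0,0,0,0,-0.01,0.03,-1],[0,0,0,0,0,0,-1],[0,0,0,0,0,0,-1]]

```text
time: 27.68
tool_pos: [0.432, -0.2676, 0.0526]
tool_rot: [0.001, 1.0, -0.0, 0.0]
contact_force: [-1.5, -0.6, 5.3]
gripper_width: 0.35
```

Request:
carry_out:
  moves:
    - [[0,0,0,0,0,0,-0.25],[0,0,0,0,0,0,-0.15],[0,0,0,0,0,0,0],[0,0,0,0,0,0,0.2],[0,0,0,0,0,0,0.3],[0,0,0,0,0,0,0.3],[0,0,0,0,0,0,0.3]]

```text
time: 28.27
tool_pos: [0.4316, -0.2671, 0.0516]
tool_rot: [-0.0, 1.0, -0.0, -0.0]
contact_force: [-0.3, -0.2, 0.4]
gripper_width: 0.65
```

Request:
carry_out:
  moves:
    - [[0,0,0,0,0,-0.2,0.3],[0,0,0,0,0,-0.4,0.3],[0,0,0,0,0,-0.6,0.3],[0,0,0,0,0,-0.8,0.3],[0,0,0,0,0,-0.8,0.3],[0,0,0,0,0,-0.8,0.3],[0,0,0,0,0,-0.6,0.3]]

```text
time: 28.85
tool_pos: [0.4323, -0.2676, 0.2238]
tool_rot: [0.001, 1.0, -0.0, 0.002]
contact_force: [-0.9, -0.8, 0.0]
gripper_width: 0.649
```

Request:
carry_out:
  moves:
    - [[0,0,0,-0.2,-0.6,0,0.3],[0,0,0,-0.2,-0.9,0,0.3],[0,0,0,-0.2,-0.9,0,0.3],[0,0,0,-0.1,-0.9,0,0.3],[0,0,0,0,-0.9,0,0.3],[0,0,0,0,-0.9,0,0.3],[0,0,0,0,-0.9,0,0.3],[0,0,0,0,0,0,0.3]]

```text
time: 29.52
tool_pos: [0.4035, -0.0223, 0.2205]
tool_rot: [-0.001, 1.0, 0.003, 0.001]
contact_force: [-0.1, -0.6, -0.2]
gripper_width: 0.649
```

```bash
python3 - <<'E'
from h import *
from plant import state; s=state(); print(s["time"],s["tool_pos"].round(3),s["contact_force"].round(1))
for n in("side","top"):
    f=take(n,18); b=f["frame"][:,:,::-1]
    cr=b[290:450,200:360] if n=="side" else b[210:340,380:540]
    cv2.imwrite(f"pics/{n}18z.png",cv2.resize(cr,None,fx=3.6,fy=3.6,interpolation=cv2.INTER_CUBIC))
E
```

```text
29.5167 [ 0.403 -0.022  0.221] [-0.1 -0.6 -0.2]
```

View pics/side18z.png

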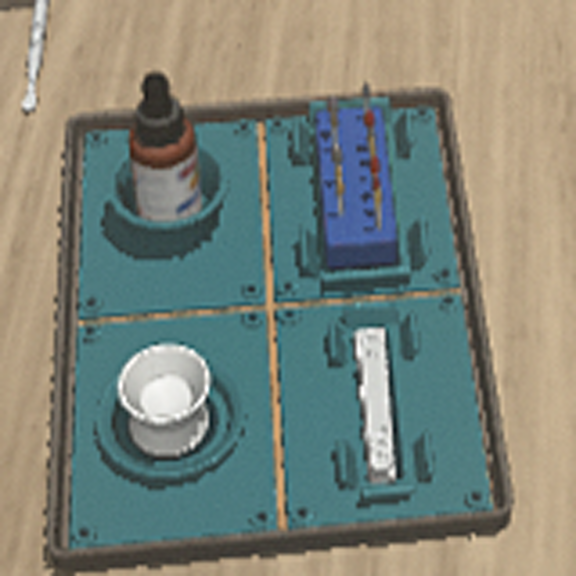

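View pics/top18z.png

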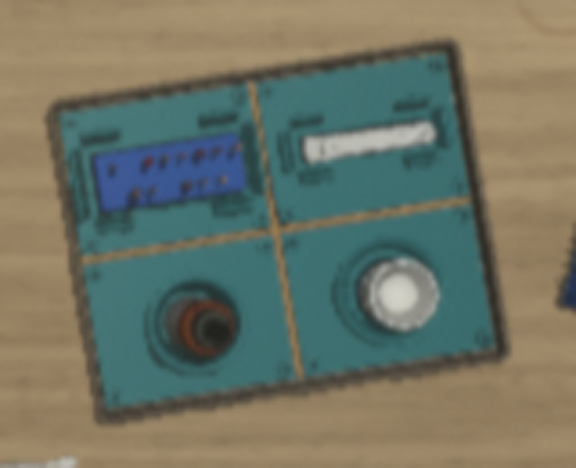

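View pics/side18.png

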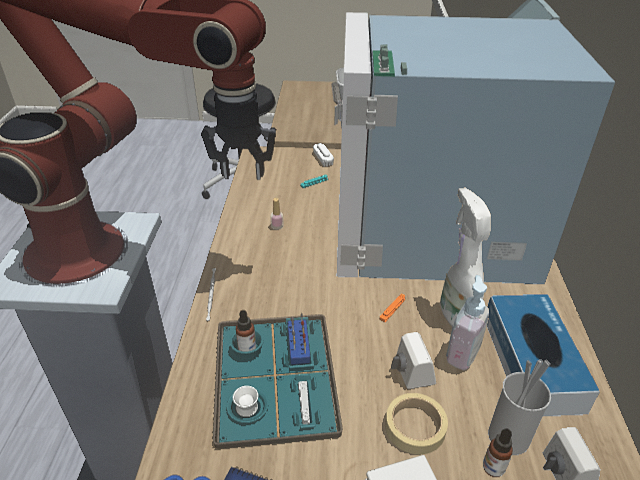

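Everything looks to be seated and the polish is standing. I'll measure each piece before handing in.

```bash
python3 - <<'E'
from h import *
t,s=load("top",18),load("side",18)
def obj(f,box,cond,h,n):
    a,b,c,d=box; hsv=cv2.cvtColor(np.ascontiguousarray(f["frame"][b:d,a:c]),cv2.COLOR_RGB2HSV).astype(int)
    cn,_=cv2.findContours(cond(hsv).astype(np.uint8),cv2.RETR_EXTERNAL,cv2.CHAIN_APPROX_NONE)
    k=max(cn,key=cv2.contourArea).reshape(-1,2)+[a,b]; W=(ray(f,k,h)[:,:2]*1000).astype(np.float32)
    r=cv2.minAreaRect(W); c=cv2.minEnclosingCircle(W)
    print(n,"rect",np.round(r[0],1),np.round(r[1],1),round(r[2],2),"circ",np.round(c[0],1),round(c[1],1))
blue=lambda h:(h[...,0]>105)&(h[...,0]<125)&(h[...,1]>110)
grey=lambda h:(h[...,1]<50)&(h[...,2]>100)
obj(t,(402,242,452,274),blue,.0275,"bur");obj(t,(460,238,506,258),grey,.0175,"clip");obj(t,(474,275,505,306),grey,.0395,"cup")
ct,cs=cloud(t),cloud(s)
tg={"bur":(.5267,-.2533,.045),"clip":(.5467,-.378,.03),"cup":(.4518,-.3923,.02),"drop":(.4317,-.2671,.02),"pol":(.4431,.1221,.02)}
for n,(x,y,r) in tg.items():
    for nm,c in(("top",ct),("side",cs)):
        P=c.reshape(-1,3);P=P[np.hypot(P[:,0]-x,P[:,1]-y)<r]; print(n,nm,"z pct",np.nanpercentile(P[:,2],[50,90,99]).round(4))
# axis of bottle/polish by height
for n in("drop","pol"):
    x,y,_=tg[n]
    for a,b in((.045,.07),(.07,.09),(.09,.115)):
        for nm,c in(("top",ct),("side",cs)):
            P=c.reshape(-1,3);q=P[(np.hypot(P[:,0]-x,P[:,1]-y)<.022)&(P[:,2]>a)&(P[:,2]<b)]
            if len(q)>8: print(n,nm,a,len(q),"mid",((q.min(0)+q.max(0))/2)[:2].round(4))
E
```

```text
bur rect [ 525.5 -251.9] [35.8 91.5] 8.97 circ [ 524.3 -251.5] 47.1
clip rect [ 546.5 -378.2] [17.4 82.6] 9.87 circ [ 546.1 -378.3] 41.3
cup rect [ 450.4 -392.2] [41.8 42. ] 89.51 circ [ 451.1 -391.7] 22.6
bur top z pct [0.0227 0.0306 0.0551]
bur side z pct [0.0245 0.0324 0.0559]
clip top z pct [0.0095 0.0204 0.0242]
clip side z pct [0.0097 0.0214 0.0233]
cup top z pct [0.0289 0.0392 0.0421]
cup side z pct [0.0272 0.0391 0.0418]
drop top z pct [0.0668 0.0996 0.1099]
drop side z pct [0.0638 0.0927 0.1087]
pol top z pct [0.035  0.0763 0.0811]
pol side z pct [0.0314 0.0699 0.0805]
drop top 0.045 90 mid [ 0.4335 -0.2663]
drop side 0.045 220 mid [ 0.432  -0.2709]
drop top 0.07 84 mid [ 0.4322 -0.2659]
drop side 0.07 160 mid [ 0.4332 -0.2718]
drop top 0.09 35 mid [ 0.4322 -0.2664]
drop side 0.09 72 mid [ 0.4323 -0.27  ]
pol top 0.045 19 mid [0.4446 0.118 ]
pol side 0.045 60 mid [0.4437 0.1155]
pol top 0.07 32 mid [0.4444 0.12  ]
pol side 0.07 34 mid [0.4434 0.119 ]
```

All the pieces measure within tolerance, and the arm is clear, so I'm handing in.

```bash
python3 -c "
from plant import ticket; print(ticket.job_done())"
```

```text
the job is handed in; nothing more can be done
None
```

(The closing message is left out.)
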